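Turn two keyed reel carriers until they drop home

TASK

On each of the two reel stands the three-armed carrier is riding high on the drive dogs hidden under its hub. Push each carrier round on its spindle by an arm until it finds the dogs and drops fully home, flat on the stand's shoulder; don't force it once it has dropped, and don't lift it off its spindle. Leave the power brick, the jar and the tape roll where they are.

Things in the scene. Friction and masses are not known exactly. Their poses are not given: they have to be found in the camera images.
- carrier_large: The larger loose aluminium reel carrier: round hub, 56 mm wide, 34 mm high, with three equal arms 120 degrees apart whose ends reach 80 mm from the axis; about 0.32 kg. Origin: centre of the hub's underside, z up; one arm points along +y. It starts riding high, origin 132 mm over the bench; home it is at 120 mm and can turn no more. Pushed by an arm, either way, it turns easily on the spindle neck.
- carrier_small: The smaller loose aluminium reel carrier: round hub, 56 mm wide, 34 mm high, with three equal arms 120 degrees apart whose ends reach 64 mm from the axis; about 0.24 kg. Origin: centre of the hub's underside, z up; one arm points along +y. It starts riding high, origin 132 mm over the bench; home it is at 120 mm and can turn no more. Pushed by an arm, either way, it turns easily on the spindle neck.
- spoke_large (a point): Point on the arm of the larger carrier that points along the carrier's +y, 50 mm from the hub axis, half-way up; axes as the carrier's. The three arms are alike: straight bars, 14 mm wide, 16 mm high (12 to 28 mm above the carrier's origin), a small black peg upright on the rounded end (to 43 mm).
- spoke_small (a point): Point on the arm of the smaller carrier that points along the carrier's +y, 50 mm from the hub axis, half-way up; axes as the carrier's. The three arms are alike: straight bars, 14 mm wide, 16 mm high (12 to 28 mm above the carrier's origin), a small black peg upright on the rounded end (to 43 mm).
- shoulder_large (a point): Centre of the larger stand's shoulder. Two drive dogs, 12 mm high, stand on it on opposite sides of the neck, hidden by the hub; their direction is not told. A straight slot along the carrier's x, across the hub's underside, fits over them in two positions half a turn apart: when it meets them within about 5 degrees, the carrier falls 12 mm by its weight. The needed turn is 25 to 155 degrees.
- shoulder_small (a point): Centre of the smaller stand's shoulder. Two drive dogs, 12 mm high, stand on it on opposite sides of the neck, hidden by the hub; their direction is not told. A straight slot along the carrier's x, across the hub's underside, fits over them in two positions half a turn apart: when it meets them within about 5 degrees, the carrier falls 12 mm by its weight. The needed turn is 25 to 155 degrees.
- stand_large: Round grey stand of the larger carrier, fixed to the bench: foot 84 mm wide, 36 mm column, flat shoulder 58 mm wide at 120 mm height, from which a round steel spindle neck, 20 mm wide, rises through the carrier's bore to 178 mm. Origin on the spindle axis at bench height, z up; its yaw means nothing.
- stand_small: Round grey stand of the smaller carrier, fixed to the bench: foot 84 mm wide, 36 mm column, flat shoulder 58 mm wide at 120 mm height, from which a round steel spindle neck, 20 mm wide, rises through the carrier's bore to 178 mm. Origin on the spindle axis at bench height, z up; its yaw means nothing.
- lamp_post (a point): The dark post of the magnifier lamp, fixed, standing between the two stands and leaning slightly to the robot; this point is on it, 300 mm up, and never moves. The post is about 60 mm thick and reaches 600 mm height, where the lamp arm goes away over the bench: pass it on the robot's side, close to the base. The rack of green boards behind the left-hand stand is 224 mm high.
- adaptor: black power brick, 50 x 100 x 32 mm, lying loose on the bench; origin at the centre of its underside
- flux_jar: small white jar with yellow lid, 44 mm diameter, 44 mm high, loose on the bench; origin at the centre of its underside
- tape_roll: roll of amber tape, 78 mm diameter, 19 mm high, lying loose on the bench; origin at the centre of its underside

How it is judged (in metres and radians):
On the way, in this order (a step that is already met when the one before it is completed fails the run):
1. one carrier has dropped home on its stand (((height (world z) of carrier_large between 0.117 and 0.1235 m and horizontal distance between carrier_large and stand_large below 0.005 m and angle between carrier_large's own z axis and vertical below 0.05 rad) or (height (world z) of carrier_small between 0.117 and 0.1235 m and horizontal distance between carrier_small and stand_small below 0.005 m and angle between carrier_small's own z axis and vertical below 0.05 rad))), for 0.2 s.
2. both carriers have dropped home (height (world z) of carrier_large between 0.117 and 0.1235 m and horizontal distance between carrier_large and stand_large below 0.005 m and angle between each of carrier_large, carrier_small's own z axis and vertical below 0.05 rad and height (world z) of carrier_small between 0.117 and 0.1235 m and horizontal distance between carrier_small and stand_small below 0.005 m), for 0.2 s.
At the end, for the whole second after the job is handed in: Each carrier sits flat on its own stand's shoulder: origin 117 to 123.5 mm above the bench, within 5 mm of the spindle axis, tilted less than 0.05 rad, at rest (all of step 2 and linear speed of each of carrier_large, carrier_small below 0.02 m/s and angular speed of each of carrier_large, carrier_small below 0.1 rad/s); the robot touches nothing.
It fails at once if a carrier is lifted more than 28 mm above where it rode (off its spindle) (height (world z) of any of carrier_large, carrier_small above 0.16 m).
It fails at once if a carrier is forced: more than 45 N between the fingers and a carrier (contact force between the fingers and carrier_large above 45 N or contact force between the fingers and carrier_small above 45 N).
It fails at once if the power brick, the jar or the tape roll is moved by more than 20 mm (distance of any of adaptor, flux_jar, tape_roll from where it was at the start of the episode above 0.02 m).
It also fails if it takes over 51 s, if anything falls off the work surface, if the arm or the gripper's body presses on something with over 40 N, if the wrist force passes 120 N, or if a joint passes its speed limit or range.

ROBOT

A 6-joint arm with a two-finger parallel gripper is mounted at the origin on a cart in front of the work surface, level with it; the furniture and walls round the work are solid. World frame = base frame: x ahead of the robot, y to its left, z up, the work surface at z = 0. Lengths are in m, angles in degrees, forces in N, time in s.
With the tool pointing down it reaches from about 0.275 to 0.975 m from the base axis. Payload 8.4 kg.
Tool frame: the origin (TCP) lies at the very end of the fingers, on their centre line; the grasp point (between the pads) lies arm.grasp_offset behind it (arm.grasp_offset is the distance from the TCP to the grasp point, in m); z points along the fingers, y is the line along which they close (so a half turn about z gives the same grasp; the last joint's range is limited). The gripper opens to 92 mm and grips with 3 to 60 N. Pads are 20 mm wide; open, the fingers measure 128 mm over their backs; the gripper's body (75 mm by 189 mm) begins 69 mm behind the grasp point.
Start: joints at [67.013, 20.225, 93.587, -0, 66.188, -0.138], TCP at [0.243, 0.576, 0.215] pointing down, gripper open.
Joint ranges: [-150.9, 150.9], [-52.94, 120.26], [3.33, 152.33], [-74.26, 254.26], [0, 154.13], [-172.89, 172.89]. Speed limits (degrees/s): [127.2, 127.2, 159.86, 180, 180, 180].

INTERFACE

Orientations are given as [roll, pitch, yaw] about the fixed x, y, z axes, in that order (R = Rz(yaw) Ry(pitch) Rx(roll)).
In Python, from bench import arm gives the robot as it stands. The module is installed in compiled form; this text tells all that it offers.
- The arm moves only by the tool carry_out, never from a script. Its arguments are lists of equal length, an entry for each row: "angular": the turn, a rotation vector about the tool's x, y, z in degrees, a list of three; "dp": the shift along the tool's x, y, z in m, a list of three; "gripper": the opening in per cent of the stroke, from 0 (shut) to 100 (fully open). In form: {"angular": [[ax, ay, az], ...], "dp": [[x, y, z], ...], "gripper": [gripper, ...]}. A call has 1 to 10 rows; each row shifts and turns the commanded pose from where the row before left it, along the tool's axes as they then stand; what a row does not reach is not made up. A row lasts 1/10 s, in which the tool goes at most 50 mm and 8.59 degrees, less where a joint would pass 70% of its speed; a pose out of reach is approached as far as the arm can. A call is refused whole if a number of a shift passes 0.05 or a number of a turn 8.59, either way. A call with a gripper value outside its range is refused whole. The fingers move at their own pace and stop on an object; "newtons" is the grip in N (left out, the last holds). Time passes only in rows, so rows that do not move let the fingers close. It gives the time, the measured TCP pose, the force, the opening and the grip force at its end, in the units of the state.
- arm.get_obs(): the state, without advancing time (a new reading comes with each control period).
- arm.camera(name): name is "side" or "top"; returns a dict with "frame" (384x512x3 uint8, red, green, blue), "depth" (384x512 float32, m along the optical axis (not along the pixel's ray), 0 where there is no reading), "intrinsics" (3x3 intrinsics, pixels), "origin" and "attitude" of the camera in the world. Camera axes: x right, y down, z forward; pixel columns grow to the right and rows downward; lengths in m; the calibration is good to about 2 mm. A picture is of the moment at which its call begins.
- arm.job_done(): hands the job in; it is judged then, once.
The state is a dict: "time": time; "q": joint angles; "dq": joint speeds; "joint_efforts": joint torques, N m; "ee_pos": TCP position; "orientation": TCP orientation; "wrist_force": force on the tool from outside, world axes, zero at the start; "wrist_torque": the same for the moment, N m; "grip_width": opening from 0.0 (shut) to 1.0 (fully open); "finger_force": force on a finger pad.
Only numpy, scipy, OpenCV 4.12 (cv2) and the standard library are available. Lean on these libraries where they do the work, as an engineer would, in place of code of your own. Each camera call takes 0.05 s, during which the arm holds its last target. There are 200 camera calls.

## Working session

There is one attempt and no reset: what is moved stays moved. The work goes in short steps, Python scripts to look and compute and a tool call to move; the robot and the scene stay as the last step left them, time stands still between calls to the robot, and variables do not carry over. Pictures are saved under pics/ and viewed, at most 10 in all, crops included, and the job is handed in when it is done.

Besides the shell and the picture viewer there is one more tool, called after "Request:" by a JSON object that holds its "op" and its "data", one argument or row to a line. carry_out: Moves the arm, as the interface text tells. Its arguments: {"type":"object","properties":{"angular":{"type":"array"},"dp":{"type":"array"},"gripper":{"type":"array"},"newtons":{"type":"number"}},"required":["angular","dp","gripper"]}

```bash
mkdir -p pics; cat > h.py <<'E'
import numpy as np, cv2
from bench import arm
from scipy.spatial.transform import Rotation as R
def snap(name):
    c=arm.camera(name); np.savez(f'{name}.npz',**c); return c
def cloud(c):
    K=np.array(c['intrinsics']);d=c['depth'];v,u=np.indices(d.shape)
    p=np.stack([(u-K[0,2])/K[0,0]*d,(v-K[1,2])/K[1,1]*d,d],-1)
    a=np.array(c['attitude'])
    Rm=a if a.shape==(3,3) else R.from_euler('xyz',a,degrees=True).as_matrix()
    w=p@Rm.T+np.array(c['origin']); w[d==0]=np.nan; return w
E
python3 - <<'E'
from h import *
o=arm.get_obs();print(o, arm.grasp_offset)
for n in('top','side'):
    c=snap(n);print(n,c['origin'],c['attitude'],c['intrinsics']);cv2.imwrite(f'pics/{n}0.png',cv2.resize(c['frame'][:,:,::-1],(800,600)))
E
```

```text
{'time': 0.0, 'q': array([ 6.70138142e+01,  2.02609392e+01,  9.36290446e+01, -2.00802360e-04,
        6.61879557e+01, -1.35675931e-01]), 'dq': array([-0.09069073,  0.02140746, -0.00016495,  0.08024363,  0.00628864,
        0.00643573]), 'joint_efforts': array([-4.94936801e-03, -5.93822014e+01, -3.34229636e+01,  6.94342749e-02,
        2.30370252e-02, -8.08672280e-05]), 'ee_pos': array([0.24249364, 0.57550058, 0.2138808 ]), 'orientation': array([-1.79922060e+02, -9.61645695e-07,  1.57149571e+02]), 'wrist_force': array([ 0.51379596,  0.46867204, -0.49828336]), 'wrist_torque': array([-0.02018051,  0.03242775, -0.02229887]), 'finger_force': 0.0, 'grip_width': 0.9991600761477785} 0.0187
top [0.36390012 0.00296094 1.70334594] [-174.61584211   -0.73363655  -90.04707148] [[456.38894528   0.         256.60682182]
 [  0.         456.38894528 192.5937818 ]
 [  0.           0.           1.        ]]
side [ 0.48696352 -0.93958765  0.75403985] [-120.21197212    0.26062478   -1.38358816] [[429.54125679   0.         249.74830291]
 [  0.         429.54125679 188.9742918 ]
 [  0.           0.           1.        ]]
```

View pics/top0.png

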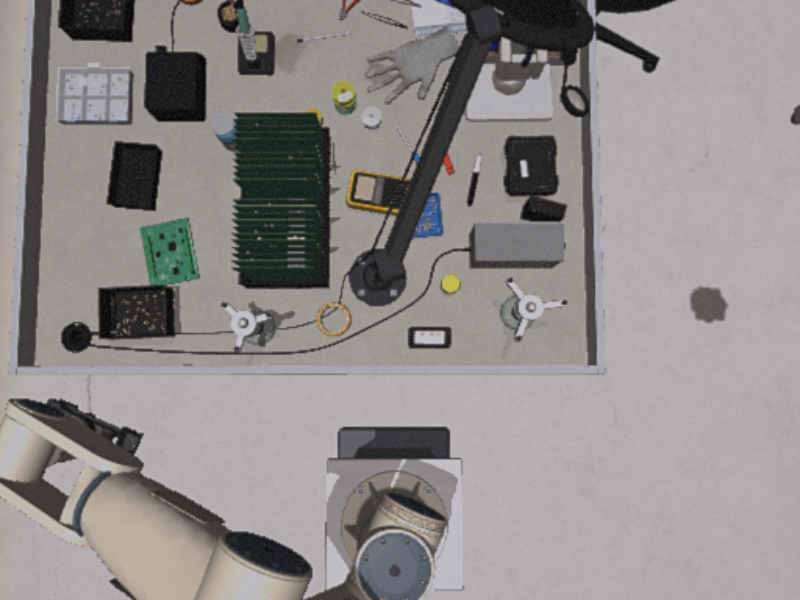

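View pics/side0.png

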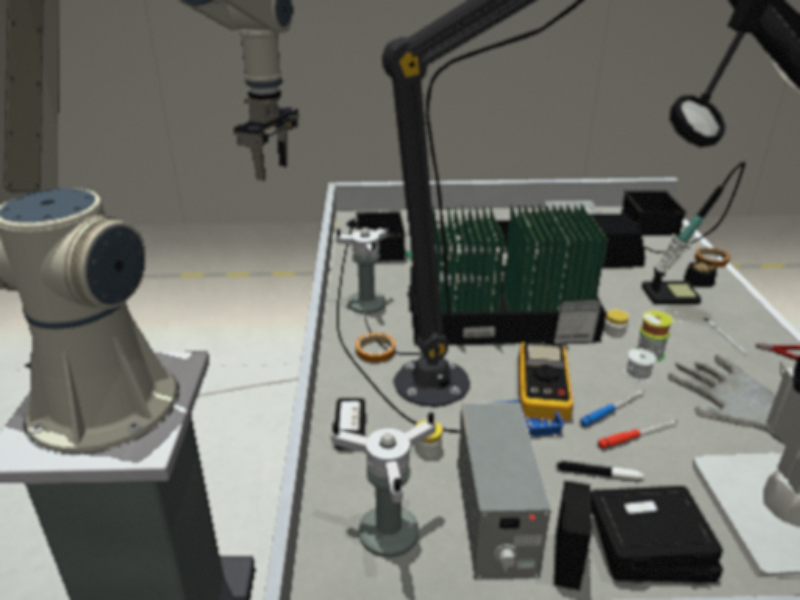

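```bash
python3 - <<'E'
from h import *
for n in('top','side'):
    c=dict(np.load(n+'.npz'));w=cloud(c);z=w[...,2]
    m=((z>.135)&(z<.183)).astype('uint8')
    k,l,s,ce=cv2.connectedComponentsWithStats(m)
    for i in range(1,k):
        if s[i,4]>40:
            q=w[l==i];print(n,s[i],np.round(np.median(q,0),3),np.round(q.min(0),3),np.round(q.max(0),3))
E
```

```text
top [152   6   8  14  74] [1.14  0.336 0.166] [1.127 0.327 0.141] [1.163 0.349 0.183]
top [313  30  34  21 202] [ 1.023 -0.268  0.163] [ 1.018 -0.33   0.135] [ 1.076 -0.213  0.183]
top [152  77  53  45 247] [0.763 0.22  0.16 ] [0.761 0.165 0.135] [0.909 0.34  0.183]
top [151 134  34   2  50] [0.706 0.288 0.173] [0.704 0.23  0.161] [0.708 0.34  0.183]
top [151 138  54   4  59] [0.691 0.243 0.174] [0.689 0.166 0.137] [0.692 0.341 0.182]
top [174 143  30   3  47] [0.676 0.216 0.174] [0.675 0.167 0.144] [0.678 0.262 0.183]
top [330 147  15  12  52] [ 0.65  -0.294  0.137] [ 0.633 -0.322  0.135] [ 0.672 -0.272  0.143]
top [310 152  19  14  53] [ 0.635 -0.241  0.138] [ 0.608 -0.265  0.135] [ 0.653 -0.203  0.143]
top [150 155  54   3  93] [0.633 0.268 0.164] [0.631 0.166 0.143] [0.635 0.342 0.183]
top [151 160  53   3  93] [0.618 0.262 0.172] [0.617 0.166 0.136] [0.62  0.339 0.182]
top [152 164  32   2  46] [0.604 0.283 0.162] [0.602 0.231 0.15 ] [0.605 0.34  0.182]
top [151 168  38   3  69] [0.589 0.284 0.162] [0.588 0.215 0.135] [0.59  0.34  0.182]
top [151 173  53   2 102] [0.575 0.253 0.
[... 792 characters left out ...]
.46  0.316 0.16 ] [0.402 0.259 0.135] [0.503 0.367 0.179]
side [324 143  62  38 895] [0.819 0.185 0.159] [0.759 0.159 0.135] [0.908 0.344 0.183]
side [279 157   5  25  49] [0.602 0.194 0.158] [0.601 0.161 0.136] [0.616 0.251 0.182]
side [288 157  34  25 441] [0.674 0.195 0.157] [0.631 0.162 0.135] [0.725 0.256 0.183]
side [266 189  17  20 228] [0.572 0.028 0.16 ] [0.551 0.015 0.135] [0.594 0.042 0.183]
side [  19  197   69   39 1156] [ 0.033 -0.065  0.159] [-0.072 -0.086  0.135] [0.078 0.038 0.183]
side [490 253  22  44 495] [ 1.02  -0.274  0.157] [ 1.017 -0.319  0.135] [ 1.026 -0.235  0.183]
side [ 211  263   68   58 1332] [ 0.498 -0.302  0.161] [ 0.421 -0.378  0.135] [ 0.56  -0.249  0.18 ]
```

The top view shows the small carrier at about (243,322) and the large one at (530,306). Tape is at (333,318), brick at (429,337), jar at (450,283), and the post base at (377,280). The side view agrees: large carrier at (388,440), small at (365,238). Next I'll fit the axes and the arm angles.

```bash
cat >> h.py <<'E'
from scipy.optimize import minimize
def fit(c,x0,y0,L):
    w=cloud(c).reshape(-1,3); w=w[np.isfinite(w[:,0])]
    m=(np.hypot(w[:,0]-x0,w[:,1]-y0)<L+.02)&(w[:,2]>.125)&(w[:,2]<.183); p=w[m]
    def cost(s):
        x,y,t=s[0],s[1],s[2]; d=p[:,:2]-[x,y]; e=np.maximum(0,np.hypot(*d.T)-.028)
        for k in range(3):
            a=np.radians(t*1000+120*k);u=np.array([np.cos(a),np.sin(a)])
            al=d@u; ac=d@[-u[1],u[0]]
            e=np.minimum(e,np.hypot(np.maximum(0,np.abs(ac)-.007),np.maximum(0,al-L)+np.maximum(0,-al)))+0
            # centring on arm
        return np.mean(np.minimum(e,.02)**2)*1e6+1e-2*np.mean((d/.01)**2)
    best=min((minimize(cost,[x0,y0,t/1000],method='Nelder-Mead',options=dict(xatol=1e-5,fatol=1e-6)) for t in range(0,120,15)),key=lambda r:r.fun)
    d=p[:,:2]-best.x[:2]; r=np.hypot(*d.T); hub=p[(r<.026)&(r>.012)]
    return best.x*[1,1,1000],best.fun,len(p),np.median(hub[:,2]),p[r<.009].mean(0)
E
python3 - <<'E'
from h import *
for n in('top','side'):
    c=dict(np.load(n+'.npz'))
    print(n,'L',*fit(c,.50,-.30,.08)); print(n,'S',*fit(c,.462,.318,.064))
    w=cloud(c)
    for nm,(u,v) in dict(tape=(333,318),adap=(429,337),jar=(450,283)).items():
        if n=='top': print(nm,w[int(v*.64),int(u*.64)])
    z=w[...,2]; q=w[(z>.28)&(z<.32)&(abs(w[...,1])<.15)&(w[...,0]>.4)];print('post',q.min(0),q.max(0))
E
```

```text
top L [  0.49691084  -0.29665475 157.34095043] 0.08714299481538829 436 0.16635019399788775 [ 0.49604022 -0.29552629  0.17582365]
top S [ 0.4624472   0.32390174 47.12820501] 0.054902346710975936 376 0.16589274616540806 [0.46232812 0.32244165 0.17529609]
tape [0.48493159 0.1435509  0.00539781]
adap [ 0.43880383 -0.08201176  0.03622951]
jar [ 0.56273872 -0.13331199  0.04619341]
post [0.53701965 0.02985954 0.2845579 ] [0.5750865  0.04299501 0.31124372]
side L [  0.49573983  -0.29936819 157.25453315] 0.11238496031517892 1353 0.16586618905645167 [ 0.49593693 -0.30231313  0.17443017]
side S [ 0.46009263  0.32028198 46.76780907] 0.14465618647054773 380 0.16153464113194205 [0.46036119 0.31885883 0.17190991]
post [0.53591868 0.00637951 0.28002766] [0.59609125 0.05067199 0.31997655]
```

Request:
{"op": "carry_out", "data": {
  "angular": [
    [0, 0, 0],
    [0, 0, 0],
    [0, 0, 0],
    [0, 0, 0],
    [0, 0, 0],
    [0, 0, 0],
    [0, 0, 0],
    [0, 0, 0],
    [0, 0, 0],
    [0, 0, 0]
  ],
  "dp": [
    [-0.03, -0.015, 0],
    [-0.03, -0.015, 0],
    [-0.03, -0.015, 0],
    [-0.03, -0.015, 0],
    [-0.03, -0.015, 0],
    [-0.03, -0.015, 0],
    [-0.03, -0.015, 0],
    [-0.03, -0.015, 0],
    [-0.03, -0.015, 0],
    [-0.03, -0.014, 0]
  ],
  "gripper": [100, 100, 100, 100, 100, 100, 100, 100, 100, 100]
}}

```text
time: 1.1
ee_pos: [0.4618, 0.3208, 0.2143]
orientation: [-180.0, -0.0, 157.2]
wrist_force: [0.3, 0.0, 0.6]
grip_width: 1.0
finger_force: 0.0
```

Request:
{"op": "carry_out", "data": {
  "angular": [
    [0, 0, -5],
    [0, 0, -5],
    [0, 0, 0]
  ],
  "dp": [
    [0, 0, 0],
    [0, 0, 0],
    [0, 0, 0]
  ],
  "gripper": [100, 100, 100]
}}

```text
time: 1.4
ee_pos: [0.4613, 0.3217, 0.2143]
orientation: [-180.0, -0.0, 167.2]
wrist_force: [-0.1, 0.2, 0.2]
grip_width: 0.999
finger_force: 0.0
```

```bash
python3 - <<'E'
from h import *
o=arm.get_obs();print({k:np.round(o[k],3) for k in('time','q','ee_pos','orientation','wrist_force')})
c=snap('side');f=c['frame'][110:210,190:310,::-1];cv2.imwrite('pics/s1.png',cv2.resize(f,None,fx=5,fy=5,interpolation=2))
E
```

```text
{'time': np.float64(1.4), 'q': array([ 3.47370e+01,  1.47200e+01,  1.01353e+02,  2.00000e-03,
        6.39670e+01, -4.24470e+01]), 'ee_pos': array([0.461, 0.322, 0.214]), 'orientation': array([-1.79972e+02, -2.80000e-02,  1.67183e+02]), 'wrist_force': array([-0.092,  0.181,  0.179])}
```

View pics/s1.png

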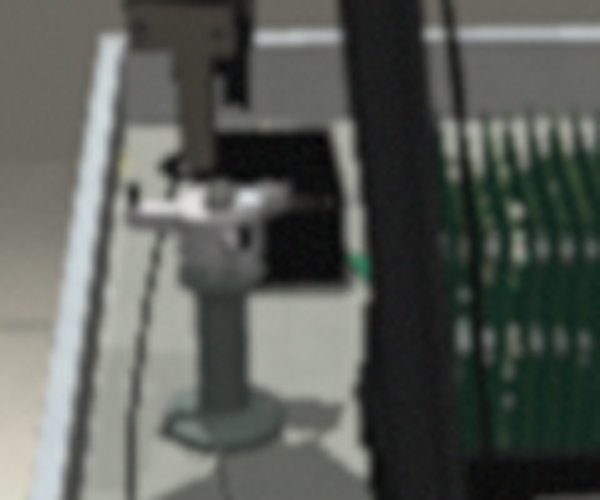

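The enlarged side view shows the fingers above the small hub (hub near crop (215,215)), straddling it between the arms. I'll lower the tips to 151 mm, which gives 9 mm of overlap with the arms and clears them once the carrier has dropped.

Request:
{"op": "carry_out", "data": {
  "angular": [
    [0, 0, 0],
    [0, 0, 0],
    [0, 0, 0],
    [0, 0, 0]
  ],
  "dp": [
    [0, 0, 0.03],
    [0, 0, 0.02],
    [0, 0, 0.013],
    [0, 0, 0]
  ],
  "gripper": [100, 100, 100, 100]
}}

```text
time: 1.85
ee_pos: [0.4602, 0.3217, 0.1499]
orientation: [-179.9, -0.1, 167.1]
wrist_force: [1.3, -0.7, -0.4]
grip_width: 1.005
finger_force: 0.0
```

Request:
{"op": "carry_out", "data": {
  "angular": [
    [0, 0, 3],
    [0, 0, 3],
    [0, 0, 3],
    [0, 0, 3],
    [0, 0, 3],
    [0, 0, 3]
  ],
  "dp": [
    [0, 0, 0],
    [0, 0, 0],
    [0, 0, 0],
    [0, 0, 0],
    [0, 0, 0],
    [0, 0, 0]
  ],
  "gripper": [100, 100, 100, 100, 100, 100]
}}

```text
time: 2.45
ee_pos: [0.4617, 0.3227, 0.1527]
orientation: [179.9, 0.0, 149.0]
wrist_force: [-0.5, 0.1, 1.0]
grip_width: 1.0
finger_force: 0.2
```

Request:
{"op": "carry_out", "data": {
  "angular": [
    [0, 0, 3],
    [0, 0, 3],
    [0, 0, 3],
    [0, 0, 3],
    [0, 0, 3]
  ],
  "dp": [
    [0, 0, 0],
    [0, 0, 0],
    [0, 0, 0],
    [0, 0, 0],
    [0, 0, 0]
  ],
  "gripper": [100, 100, 100, 100, 100]
}}

```text
time: 2.95
ee_pos: [0.4617, 0.3227, 0.1527]
orientation: [179.9, 0.0, 134.0]
wrist_force: [-1.1, 0.0, 0.3]
grip_width: 0.999
finger_force: 0.2
```

```bash
python3 - <<'E'
from h import *
o=arm.get_obs();print({k:np.round(o[k],2) for k in('time','q','ee_pos','orientation','wrist_force','wrist_torque')})
c=snap('side');f=c['frame'][110:210,190:310,::-1];cv2.imwrite('pics/s2.png',cv2.resize(f,None,fx=5,fy=5,interpolation=2))
E
```

```text
{'time': np.float64(2.95), 'q': array([ 3.4790e+01,  1.8650e+01,  1.0463e+02,  1.0000e-02,  5.6650e+01,
       -9.1900e+00]), 'ee_pos': array([0.46, 0.32, 0.15]), 'orientation': array([179.92,   0.  , 133.98]), 'wrist_force': array([-1.08,  0.02,  0.27]), 'wrist_torque': array([ 0.04,  0.09, -0.  ])}
```

View pics/s2.png

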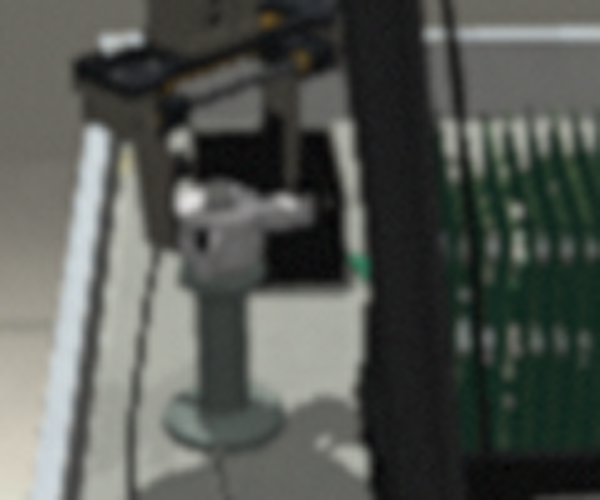

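The left finger is pushing an arm and the carrier has turned. I'll narrow the opening so the fingers also clear the pegs after the drop, then go on sweeping.

Request:
{"op": "carry_out", "data": {
  "angular": [
    [0, 0, 0],
    [0, 0, 0],
    [0, 0, 3],
    [0, 0, 3],
    [0, 0, 3],
    [0, 0, 3],
    [0, 0, 3]
  ],
  "dp": [
    [0, 0, 0],
    [0, 0, 0],
    [0, 0, 0],
    [0, 0, 0],
    [0, 0, 0],
    [0, 0, 0],
    [0, 0, 0]
  ],
  "gripper": [75, 75, 75, 75, 75, 75, 75]
}}

```text
time: 3.7
ee_pos: [0.461, 0.3227, 0.1517]
orientation: [-180.0, -0.1, 119.1]
wrist_force: [-0.1, 2.3, -0.6]
grip_width: 0.75
finger_force: 2.8
```

```bash
cat >> h.py <<'E'
def hub(x,y,L):
    o=arm.get_obs();print({k:np.round(o[k],2) for k in('time','q','orientation','wrist_force','wrist_torque','grip_width')})
    for n in('side','top'):
        c=snap(n);w=cloud(c);f=c['frame'].astype(int);r=np.hypot(w[...,0]-x,w[...,1]-y);z=w[...,2]
        br=(r<.027)&(r>.013)&(z>.125)&(z<.175)&(f.min(-1)>110); ar=(r>.035)&(r<L)&(z>.125)&(z<.175)&(f.min(-1)>110)
        s=z[br]; print(n,len(s),'hub z pct',np.round(np.percentile(s,[50,75,90]),4) if len(s) else '', 'arm top',ar.sum(),np.round(np.percentile(z[ar],[50,80]),4) if ar.any() else '',
          'arm dirs',np.histogram(np.degrees(np.arctan2(w[...,1]-y,w[...,0]-x))[ar]%360,bins=24,range=(0,360))[0])
E
python3 -c "
from h import *
hub(.461,.322,.064)"
```

```text
{'time': np.float64(3.7), 'q': array([3.4800e+01, 1.8710e+01, 1.0469e+02, 6.0000e-02, 5.6600e+01,
       5.7000e+00]), 'orientation': array([-1.8000e+02, -5.0000e-02,  1.1907e+02]), 'wrist_force': array([-0.08,  2.35, -0.57]), 'wrist_torque': array([0.42, 0.29, 0.04]), 'grip_width': np.float64(0.75)}
side 58 hub z pct [0.1655 0.1664 0.1669] arm top 35 [0.1588 0.1604] arm dirs [ 1  0  0  0  0  0  0  4  4  0  0  0  0  3  0  4  7  0  0  0  0  0  1 11]
top 2 hub z pct [0.1711 0.1728 0.1738] arm top 10 [0.1625 0.166 ] arm dirs [0 0 0 0 0 0 0 0 1 0 0 0 0 0 0 0 4 0 0 0 0 0 0 5]
```

Still riding high, with the hub top at 166 mm (154 mm when home). The measure works, so I'll keep turning.

Request:
{"op": "carry_out", "data": {
  "angular": [
    [0, 0, 3],
    [0, 0, 3],
    [0, 0, 3],
    [0, 0, 3],
    [0, 0, 3],
    [0, 0, 3],
    [0, 0, 3]
  ],
  "dp": [
    [0, 0, 0],
    [0, 0, 0],
    [0, 0, 0],
    [0, 0, 0],
    [0, 0, 0],
    [0, 0, 0],
    [0, 0, 0]
  ],
  "gripper": [75, 75, 75, 75, 75, 75, 75]
}}

```text
time: 4.5
ee_pos: [0.4614, 0.3242, 0.1521]
orientation: [179.9, -0.2, 98.2]
wrist_force: [-0.2, 0.0, -0.2]
grip_width: 0.748
finger_force: 0.2
```

```bash
python3 -c "
from h import *
hub(.461,.322,.064)"
```

```text
{'time': np.float64(4.5), 'q': array([ 34.85,  18.71, 104.63,   0.17,  56.51,  26.59]), 'orientation': array([179.93,  -0.2 ,  98.16]), 'wrist_force': array([-0.18,  0.05, -0.25]), 'wrist_torque': array([-0.02,  0.06, -0.  ]), 'grip_width': np.float64(0.75)}
side 42 hub z pct [0.1644 0.1655 0.167 ] arm top 20 [0.1567 0.1608] arm dirs [0 0 0 0 0 0 1 1 0 0 0 0 1 0 6 2 0 0 0 0 0 1 8 0]
top 0 hub z pct  arm top 18 [0.1599 0.1641] arm dirs [ 0  0  0  0  0  0  0  0  0  0  0  0  0  0  0  0  0  0  0  0  0  0 13  5]
```

Request:
{"op": "carry_out", "data": {
  "angular": [
    [0, 0, 3],
    [0, 0, 3],
    [0, 0, 3],
    [0, 0, 3],
    [0, 0, 3],
    [0, 0, 3],
    [0, 0, 3]
  ],
  "dp": [
    [0, 0, 0],
    [0, 0, 0],
    [0, 0, 0],
    [0, 0, 0],
    [0, 0, 0],
    [0, 0, 0],
    [0, 0, 0]
  ],
  "gripper": [75, 75, 75, 75, 75, 75, 75]
}}

```text
time: 5.3
ee_pos: [0.464, 0.3295, 0.1536]
orientation: [179.8, -0.8, 77.2]
wrist_force: [2.5, 33.3, -6.8]
grip_width: 0.751
finger_force: 15.3
```

```bash
python3 -c "
from h import *
hub(.461,.322,.064)"
```

```text
{'time': np.float64(5.3), 'q': array([ 34.97,  18.72, 104.41,   0.49,  56.11,  47.51]), 'orientation': array([179.78,  -0.84,  77.2 ]), 'wrist_force': array([ 2.55, 33.26, -6.81]), 'wrist_torque': array([ 6.28, -0.09,  1.2 ]), 'grip_width': np.float64(0.75)}
side 37 hub z pct [0.1654 0.1663 0.1671] arm top 30 [0.1598 0.1626] arm dirs [ 0  0  0  0  0  0  0  0  0  0  0  2  0  5 19  0  0  0  0  0  0  4  0  0]
top 1 hub z pct [0.1673 0.1673 0.1673] arm top 11 [0.1633 0.1667] arm dirs [0 0 0 0 0 0 0 0 0 0 0 0 0 0 0 0 0 0 0 0 0 3 8 0]
```

There is a 33 N push and the carrier is blocked. It has probably just caught the dogs and is held up by finger friction, so I'll back off.

Request:
{"op": "carry_out", "data": {
  "angular": [
    [0, 0, -5],
    [0, 0, -5],
    [0, 0, 0]
  ],
  "dp": [
    [0, 0, 0],
    [0, 0, 0],
    [0, 0, 0]
  ],
  "gripper": [75, 75, 75]
}}

```text
time: 5.7
ee_pos: [0.4624, 0.3253, 0.1529]
orientation: [179.8, -0.3, 87.5]
wrist_force: [-1.8, 13.4, 1.8]
grip_width: 0.748
finger_force: 5.8
```

```bash
python3 -c "
from h import *
hub(.461,.322,.064)
f=np.load('side.npz')['frame'][110:210,190:310,::-1];cv2.imwrite('pics/s3.png',cv2.resize(f,None,fx=5,fy=5,interpolation=2))"
```

```text
{'time': np.float64(5.7), 'q': array([ 34.88,  18.68, 104.55,   0.19,  56.44,  37.26]), 'orientation': array([179.84,  -0.32,  87.51]), 'wrist_force': array([-1.76, 13.39,  1.83]), 'wrist_torque': array([2.47, 0.35, 0.45]), 'grip_width': np.float64(0.75)}
side 39 hub z pct [0.1653 0.1666 0.1672] arm top 12 [0.1572 0.161 ] arm dirs [0 0 0 0 0 0 0 0 0 0 0 0 0 2 5 1 0 0 0 0 0 3 1 0]
top 0 hub z pct  arm top 16 [0.1624 0.1647] arm dirs [ 0  0  0  0  0  0  0  0  0  0  0  0  0  0  0  0  0  0  0  0  0  2 13  1]
```

View pics/s3.png

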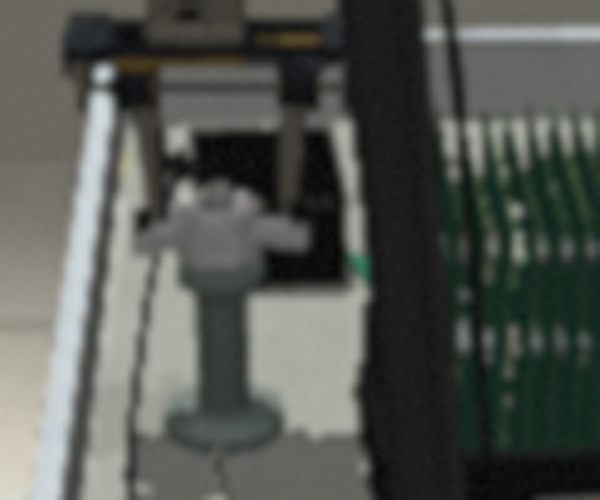

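Request:
{"op": "carry_out", "data": {
  "angular": [
    [0, 0, -4],
    [0, 0, -4],
    [0, 0, -4],
    [0, 0, 0]
  ],
  "dp": [
    [0, 0, 0],
    [0, 0, 0],
    [0, 0, 0],
    [0, 0, 0]
  ],
  "gripper": [75, 75, 75, 75]
}}

```text
time: 6.2
ee_pos: [0.4624, 0.3232, 0.1523]
orientation: [179.8, -0.1, 99.4]
wrist_force: [1.7, 4.1, 0.5]
grip_width: 0.75
finger_force: 2.7
```

```bash
python3 -c "
from h import *
hub(.461,.322,.064)
f=np.load('side.npz')['frame'][110:210,190:310,::-1];cv2.imwrite('pics/s4.png',cv2.resize(f,None,fx=5,fy=5,interpolation=2))"
```

```text
{'time': np.float64(6.2), 'q': array([3.4790e+01, 1.8700e+01, 1.0462e+02, 2.0000e-02, 5.6500e+01,
       2.5380e+01]), 'orientation': array([ 1.7984e+02, -1.0000e-01,  9.9400e+01]), 'wrist_force': array([1.73, 4.14, 0.54]), 'wrist_torque': array([ 0.94, -0.26,  0.02]), 'grip_width': np.float64(0.75)}
side 39 hub z pct [0.1651 0.166  0.1666] arm top 15 [0.1555 0.1588] arm dirs [0 0 0 0 0 0 1 2 0 0 0 0 0 0 7 1 0 0 0 0 0 0 4 0]
top 0 hub z pct  arm top 16 [0.1623 0.1648] arm dirs [ 0  0  0  0  0  0  0  0  0  0  0  0  0  0  0  0  0  0  0  0  0  0 11  5]
```

View pics/s4.png

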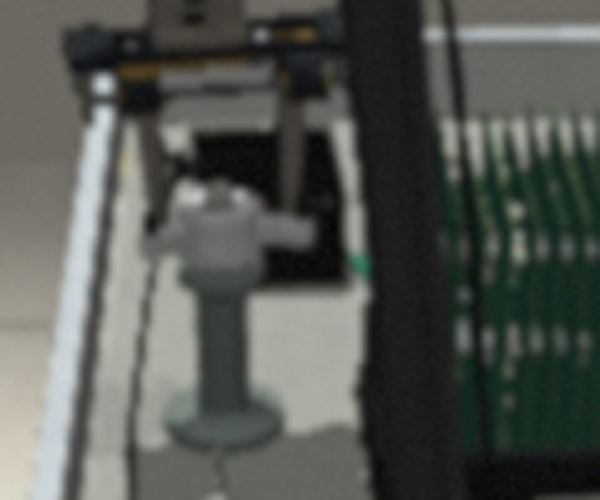

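The carrier came back with the fingers. At 75 % the two fingers are nearly captive between two arms, so a small centring error wedges them. I'll open to 100 % for clearance and see how the force and position settle.

Request:
{"op": "carry_out", "data": {
  "angular": [
    [0, 0, 0],
    [0, 0, 0],
    [0, 0, 0]
  ],
  "dp": [
    [0, 0, 0],
    [0, 0, 0],
    [0, 0, 0]
  ],
  "gripper": [100, 100, 100]
}}

```text
time: 6.6
ee_pos: [0.4611, 0.3216, 0.1514]
orientation: [-180.0, 0.1, 99.2]
wrist_force: [0.5, 0.9, -0.8]
grip_width: 0.984
finger_force: 0.0
```

```bash
python3 -c "
from h import *
hub(.461,.322,.064);print(arm.get_obs()['ee_pos'])
for n in('side','top'):
  w=cloud(np.load(n+'.npz')).reshape(-1,3);w=w[np.hypot(w[:,0]-.461,w[:,1]-.322)<.045]
  for lo,hi in((.15,.164),(.164,.168),(.169,.182)):
    q=w[(w[:,2]>lo)&(w[:,2]<hi)];print(n,lo,len(q),q.mean(0).round(4),q.min(0).round(3),q.max(0).round(3))
  f=np.load(n+'.npz')['frame']
# foot from original top view: ring at z~0 colours
"
```

```text
{'time': np.float64(6.6), 'q': array([ 3.4760e+01,  1.8720e+01,  1.0473e+02, -4.0000e-02,  5.6610e+01,
        2.5600e+01]), 'orientation': array([-1.7996e+02,  5.0000e-02,  9.9190e+01]), 'wrist_force': array([ 0.45,  0.88, -0.84]), 'wrist_torque': array([-0.05,  0.03, -0.01]), 'grip_width': np.float64(0.98)}
side 39 hub z pct [0.1654 0.1667 0.1676] arm top 13 [0.1569 0.1606] arm dirs [0 0 0 0 0 0 0 2 0 0 0 0 1 2 5 1 0 0 0 0 0 0 2 0]
top 0 hub z pct  arm top 15 [0.1607 0.1634] arm dirs [ 0  0  0  0  0  0  0  0  0  0  0  0  0  0  0  0  0  0  0  0  0  0 11  4]
[0.46113073 0.32172809 0.1514213 ]
side 0.15 112 [0.4646 0.3049 0.1582] [0.429 0.288 0.15 ] [0.502 0.346 0.164]
side 0.164 58 [0.4607 0.3121 0.166 ] [0.435 0.295 0.164] [0.487 0.333 0.168]
side 0.169 23 [0.4633 0.3188 0.1746] [0.451 0.298 0.169] [0.506 0.329 0.179]
top 0.15 21 [0.4904 0.3068 0.1575] [0.464 0.297 0.151] [0.504 0.317 0.163]
top 0.164 6 [0.4887 0.3061 0.1656] [0.47  0.299 0.165] [0.504 0.313 0.167]<string>:7: RuntimeWarning: Mean of empty slice.
  ret = um.true_divide(
Traceback (most recent call last):
ValueError: zero-size array to reduction operation minimum which has no identity
```

Force gone, so it was a wedge. I'll shift about 2 mm toward +y and go on turning with the fingers wide open.

Request:
{"op": "carry_out", "data": {
  "angular": [
    [0, 0, 0],
    [0, 0, 3],
    [0, 0, 3],
    [0, 0, 3],
    [0, 0, 3],
    [0, 0, 3],
    [0, 0, 3],
    [0, 0, 3],
    [0, 0, 3]
  ],
  "dp": [
    [0.002, 0, 0],
    [0, 0, 0],
    [0, 0, 0],
    [0, 0, 0],
    [0, 0, 0],
    [0, 0, 0],
    [0, 0, 0],
    [0, 0, 0],
    [0, 0, 0]
  ],
  "gripper": [100, 100, 100, 100, 100, 100, 100, 100, 100]
}}

```text
time: 7.6
ee_pos: [0.4625, 0.3297, 0.1527]
orientation: [179.9, -0.6, 75.1]
wrist_force: [1.7, 26.0, -6.9]
grip_width: 1.002
finger_force: 11.8
```

```bash
python3 -c "
from h import *
hub(.461,.323,.064)"
```

```text
{'time': np.float64(7.6), 'q': array([ 35.13,  18.81, 104.4 ,   0.39,  56.27,  49.86]), 'orientation': array([179.92,  -0.61,  75.06]), 'wrist_force': array([ 1.74, 26.01, -6.91]), 'wrist_torque': array([4.83, 0.17, 1.19]), 'grip_width': np.float64(1.0)}
side 34 hub z pct [0.1659 0.1664 0.1676] arm top 24 [0.1613 0.163 ] arm dirs [ 0  0  0  0  0  0  0  0  0  0  1  1  0  5 11  1  0  0  0  0  0  5  0  0]
top 4 hub z pct [0.1679 0.1698 0.1709] arm top 13 [0.1616 0.1645] arm dirs [0 0 0 0 0 0 0 0 0 0 0 0 0 0 0 0 0 0 0 0 0 4 9 0]
```

Request:
{"op": "carry_out", "data": {
  "angular": [
    [0, 0, -3],
    [0, 0, -3],
    [0, 0, 0]
  ],
  "dp": [
    [0, 0, 0],
    [0, 0, 0],
    [0, 0, 0]
  ],
  "gripper": [100, 100, 100]
}}

```text
time: 8.0
ee_pos: [0.4615, 0.327, 0.1522]
orientation: [179.9, -0.3, 81.3]
wrist_force: [-2.4, 12.6, -1.5]
grip_width: 0.999
finger_force: 5.0
```

```bash
python3 -c "
from h import *
hub(.461,.323,.064)
a=np.load('side.npz')['frame'][110:210,190:290,::-1];b=np.load('top.npz')['frame'][150:250,105:205,::-1]
cv2.imwrite('pics/s5.png',cv2.resize(np.hstack([a,b]),None,fx=4,fy=4,interpolation=2))"
```

```text
{'time': np.float64(8.0), 'q': array([ 35.06,  18.79, 104.49,   0.19,  56.48,  43.67]), 'orientation': array([179.95,  -0.27,  81.29]), 'wrist_force': array([-2.37, 12.6 , -1.48]), 'wrist_torque': array([2.12, 0.39, 0.53]), 'grip_width': np.float64(1.0)}
side 31 hub z pct [0.1654 0.1666 0.1672] arm top 19 [0.1594 0.1632] arm dirs [ 0  0  0  0  0  0  0  0  0  0  0  2  1  2 11  0  0  0  0  0  0  3  0  0]
top 2 hub z pct [0.1648 0.1651 0.1652] arm top 13 [0.1625 0.1653] arm dirs [ 0  0  0  0  0  0  0  0  0  0  0  0  0  0  0  0  0  0  0  0  0  2 11  0]
```

View pics/s5.png

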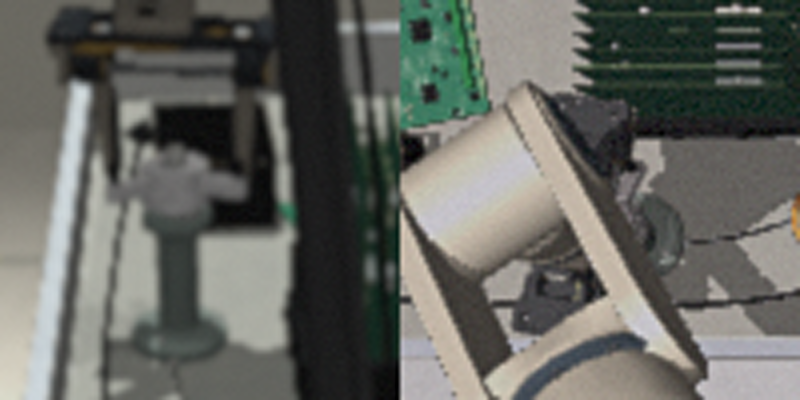

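Request:
{"op": "carry_out", "data": {
  "angular": [
    [0, 0, -2],
    [0, 0, -2],
    [0, 0, 0]
  ],
  "dp": [
    [0, 0, 0],
    [0, 0, 0],
    [0, 0, 0]
  ],
  "gripper": [100, 100, 100]
}}

```text
time: 8.4
ee_pos: [0.4612, 0.3255, 0.1519]
orientation: [180.0, -0.1, 85.2]
wrist_force: [-1.7, 6.6, 0.1]
grip_width: 0.998
finger_force: 2.6
```

```bash
python3 -c "
from h import *
hub(.461,.323,.064)"
```

```text
{'time': np.float64(8.4), 'q': array([3.5010e+01, 1.8790e+01, 1.0455e+02, 9.0000e-02, 5.6560e+01,
       3.9740e+01]), 'orientation': array([ 1.7997e+02, -1.2000e-01,  8.5220e+01]), 'wrist_force': array([-1.66,  6.62,  0.09]), 'wrist_torque': array([1.06, 0.27, 0.21]), 'grip_width': np.float64(1.0)}
side 35 hub z pct [0.1657 0.1669 0.1679] arm top 21 [0.1599 0.1627] arm dirs [0 0 0 0 0 0 0 0 0 0 0 2 4 3 9 1 0 0 0 0 0 2 0 0]
top 0 hub z pct  arm top 14 [0.1619 0.1658] arm dirs [ 0  0  0  0  0  0  0  0  0  0  0  0  0  0  0  0  0  0  0  0  0  0 14  0]
```

Request:
{"op": "carry_out", "data": {
  "angular": [
    [0, 0, -2],
    [0, 0, -2],
    [0, 0, -2],
    [0, 0, 0]
  ],
  "dp": [
    [0, 0, 0],
    [0, 0, 0],
    [0, 0, 0],
    [0, 0, 0]
  ],
  "gripper": [100, 100, 100, 100]
}}

```text
time: 8.9
ee_pos: [0.4609, 0.3241, 0.1515]
orientation: [-180.0, 0.0, 91.2]
wrist_force: [0.1, 2.0, -0.3]
grip_width: 1.002
finger_force: 0.4
```

```bash
python3 -c "
from h import *
hub(.461,.323,.064)
print(fit(np.load('side.npz'),.461,.323,.064))"
```

```text
{'time': np.float64(8.9), 'q': array([ 34.97,  18.8 , 104.6 ,  -0.  ,  56.62,  33.8 ]), 'orientation': array([-1.7999e+02,  1.0000e-02,  9.1170e+01]), 'wrist_force': array([ 0.14,  1.98, -0.34]), 'wrist_torque': array([0.11, 0.1 , 0.  ]), 'grip_width': np.float64(1.0)}
side 33 hub z pct [0.1657 0.1669 0.168 ] arm top 20 [0.1617 0.1631] arm dirs [0 0 0 0 0 0 0 1 0 0 0 0 6 0 9 4 0 0 0 0 0 0 0 0]
top 0 hub z pct  arm top 14 [0.1615 0.1648] arm dirs [ 0  0  0  0  0  0  0  0  0  0  0  0  0  0  0  0  0  0  0  0  0  0 10  4]
(array([ 0.45885693,  0.32469541, 93.80190692]), np.float64(18.29881492103188), 436, np.float64(0.16527820461879494), array([0.45805927, 0.32240549, 0.17349137]))
```

The block can't be told from here, so I'll do the large stand now. That leaves the small carrier in clear view of the cameras.

Request:
{"op": "carry_out", "data": {
  "angular": [
    [0, 0, 0],
    [0, 0, 0],
    [0, 0, 0],
    [0, 0, 0],
    [0, 0, 0],
    [0, 0, 0],
    [0, 0, 0],
    [0, 0, 0],
    [0, 0, 0]
  ],
  "dp": [
    [0, 0, -0.04],
    [0, 0, -0.05],
    [0, 0, 0],
    [-0.035, -0.02, 0],
    [-0.04, -0.025, 0],
    [-0.04, -0.025, 0],
    [-0.04, -0.025, 0],
    [-0.04, -0.025, 0],
    [-0.04, 0, 0]
  ],
  "gripper": [100, 100, 100, 100, 100, 100, 100, 100, 100]
}}

```text
time: 9.9
ee_pos: [0.3425, 0.0853, 0.2409]
orientation: [-179.9, 0.0, 91.2]
wrist_force: [1.1, -1.5, -0.4]
grip_width: 1.002
finger_force: 0.0
```

Request:
{"op": "carry_out", "data": {
  "angular": [
    [0, 0, 0],
    [0, 0, 0],
    [0, 0, 0],
    [0, 0, 0],
    [0, 0, 0],
    [0, 0, 0],
    [0, 0, 0],
    [0, 0, 0],
    [0, 0, 0],
    [0, 0, -6]
  ],
  "dp": [
    [-0.04, 0, 0],
    [-0.04, 0, 0],
    [-0.04, 0, 0],
    [-0.04, 0, 0],
    [-0.04, 0, 0],
    [-0.04, 0.035, 0],
    [-0.04, 0.04, 0],
    [-0.04, 0.04, 0],
    [-0.035, 0.03, 0],
    [0, 0, 0]
  ],
  "gripper": [100, 100, 100, 100, 100, 100, 100, 100, 100, 100]
}}

```text
time: 10.9
ee_pos: [0.4892, -0.2576, 0.2404]
orientation: [180.0, 0.1, 97.0]
wrist_force: [-0.1, -0.0, 0.5]
grip_width: 0.999
finger_force: 0.0
```

```bash
python3 -c "
from h import *
print(arm.get_obs()['ee_pos'],arm.get_obs()['orientation'],arm.get_obs()['time'])
for n in ('side','top'):
  c=snap(n);print(n,fit(c,.461,.323,.064))
  w=cloud(c).reshape(-1,3);w=w[np.isfinite(w[:,0])];r=np.hypot(w[:,0]-.461,w[:,1]-.323)
  q=w[(r<.026)&(r>.013)&(w[:,2]>.158)&(w[:,2]<.172)]
  A=np.c_[q[:,0]-.461,q[:,1]-.323,np.ones(len(q))];print(len(q),np.linalg.lstsq(A,q[:,2],rcond=None)[0])
a=np.load('side.npz')['frame'][120:205,195:275,::-1];b=np.load('top.npz')['frame'][165:250,115:195,::-1]
cv2.imwrite('pics/s6.png',cv2.resize(np.hstack([a,b]),None,fx=5,fy=5,interpolation=2))"
```

```text
[ 0.48921186 -0.257647    0.24044386] [1.79962992e+02 8.04149133e-02 9.70334728e+01] 10.9
side (array([ 0.41427484,  0.28529013, 98.42152713]), np.float64(0.0009299208892193273), 21, np.float64(nan), array([0.41427593, 0.28528866, 0.16544487]))
0 [0. 0. 0.]
top (array([  0.46257051,   0.3230909 , -20.47310516]), np.float64(0.11509793772167355), 392, np.float64(0.16459877481854868), array([0.46292161, 0.32172298, 0.17478451]))
131 [ 0.01528443 -0.08589327  0.16476497]
  return _methods._mean(a, axis=axis, dtype=dtype,
  ret = ret.dtype.type(ret / rcount)
```

View pics/s6.png

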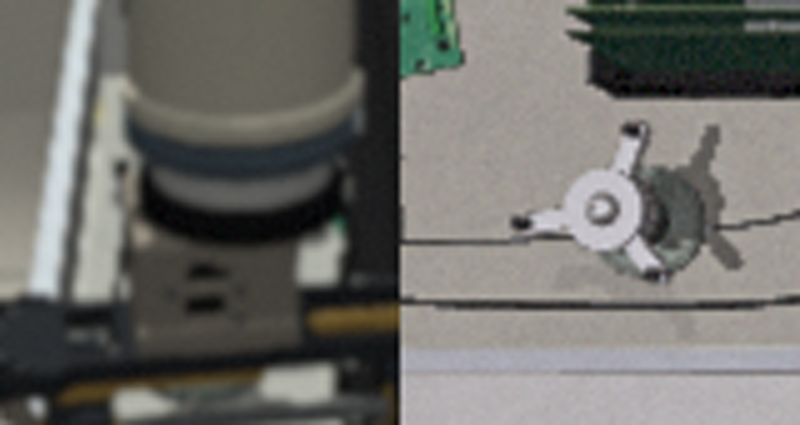

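The right half is the top view. The small carrier's hub is at crop (602,208) with arms at about -20°, 100° and 220°, so it has turned about 67° and is still high. I'll compare its tilt with the starting image and re-measure the large axis.

```bash
python3 -c "
from h import *
c=snap('top')
w=cloud(c).reshape(-1,3);w=w[np.isfinite(w[:,0])]
for x,y in((.4625,.323),(.4965,-.297)):
  r=np.hypot(w[:,0]-x,w[:,1]-y)
  for lo,hi in((.012,.027),(.03,.085)):
    q=w[(r<hi)&(r>lo)&(w[:,2]>.14)&(w[:,2]<.172)]
    A=np.c_[q[:,0]-x,q[:,1]-y,np.ones(len(q))];print(x,lo,len(q),np.linalg.lstsq(A,q[:,2],rcond=None)[0]) if len(q) else 0
  q=w[(r<.08)&(r>.03)&(w[:,2]>.13)&(w[:,2]<.18)]
  a=np.degrees(np.arctan2(q[:,1]-y,q[:,0]-x))
  for b in range(-180,180,30):
    s=(a>=b)&(a<b+30)
    if s.sum()>4: print('  ',b,s.sum(),np.median(a[s]).round(1),np.median(q[s,2]).round(4))
"

```

```text
0.4625 0.012 166 [ 0.02604283 -0.00864549  0.16318321]
0.4625 0.03 128 [ 0.0076496  -0.07022083  0.15862728]
   -150 43 -140.0 0.1625
   -30 47 -21.5 0.1623
   90 44 100.3 0.1543
0.4965 0.03 7 [-0.12242293  1.3788184   0.09751488]
   30 6 41.6 0.1539
```

The arms' heights are 162.5 mm at -21° and -140° but 154 mm at 100°. So the small carrier has started to drop but is wedged tilted, with the +y side low. Later I'll press down on the two high arms. First the large one, with the fingers a bit lower for a squarer push.

Request:
{"op": "carry_out", "data": {
  "angular": [
    [0, 0, 0],
    [0, 0, 0],
    [0, 0, 0],
    [0, 0, 0],
    [0, 0, 0],
    [0, 0, 0]
  ],
  "dp": [
    [-0.04, 0.0025, 0],
    [0, 0, 0],
    [0, 0, 0.045],
    [0, 0, 0.03],
    [0, 0, 0.018],
    [0, 0, 0]
  ],
  "gripper": [100, 100, 100, 100, 100, 100]
}}

```text
time: 11.65
ee_pos: [0.4914, -0.2911, 0.1463]
orientation: [-179.8, -0.2, 97.0]
wrist_force: [-0.2, -0.2, 0.8]
grip_width: 1.0
finger_force: 0.0
```

Request:
{"op": "carry_out", "data": {
  "angular": [
    [0, 0, 3],
    [0, 0, 3],
    [0, 0, 3],
    [0, 0, 3],
    [0, 0, 3],
    [0, 0, 3],
    [0, 0, 3]
  ],
  "dp": [
    [0, 0, 0],
    [0, 0, 0],
    [0, 0, 0],
    [0, 0, 0],
    [0, 0, 0],
    [0, 0, 0],
    [0, 0, 0]
  ],
  "gripper": [100, 100, 100, 100, 100, 100, 100]
}}

```text
time: 12.35
ee_pos: [0.4941, -0.293, 0.1504]
orientation: [179.9, 0.0, 76.0]
wrist_force: [0.7, -0.5, 0.3]
grip_width: 1.002
finger_force: 0.3
```

Request:
{"op": "carry_out", "data": {
  "angular": [
    [0, 0, 2.5],
    [0, 0, 2.5],
    [0, 0, 2.5],
    [0, 0, 2.5]
  ],
  "dp": [
    [0, 0, 0],
    [0, 0, 0],
    [0, 0, 0],
    [0, 0, 0]
  ],
  "gripper": [100, 100, 100, 100]
}}

```text
time: 12.75
ee_pos: [0.4941, -0.293, 0.1504]
orientation: [179.9, 0.0, 66.0]
wrist_force: [-0.8, -0.5, -0.4]
grip_width: 1.0
finger_force: 0.3
```

```bash
cat >> h.py <<'E'
def arms(x,y,L,n='side'):
  o=arm.get_obs();print({k:np.round(o[k],2) for k in('time','orientation','wrist_force','wrist_torque')},o['ee_pos'].round(4))
  c=snap(n);w=cloud(c);br=c['frame'].min(-1)>100;r=np.hypot(w[...,0]-x,w[...,1]-y);z=w[...,2]
  q=w[(r<.026)&(r>.013)&(z>.145)&(z<.172)&br]; print(n,'hub',len(q),np.round(np.percentile(q[:,2],[50,75,90]),4) if len(q) else '')
  if len(q)>10: print(' slope',np.linalg.lstsq(np.c_[q[:,0]-x,q[:,1]-y,np.ones(len(q))],q[:,2],rcond=None)[0].round(3))
  q=w[(r<L)&(r>.034)&(z>.12)&(z<.172)&br];a=np.degrees(np.arctan2(q[:,1]-y,q[:,0]-x))
  for b in range(-180,180,20):
    s=(a>=b)&(a<b+20)
    if s.sum()>4: print('  ',b,s.sum(),np.median(a[s]).round(1),np.percentile(q[s,2],[50,80]).round(4))
E
python3 -c "
from h import *
arms(.4965,-.297,.075)"
```

```text
{'time': np.float64(12.75), 'orientation': array([1.7988e+02, 3.0000e-02, 6.5970e+01]), 'wrist_force': array([-0.83, -0.45, -0.38]), 'wrist_torque': array([-0.22,  0.06,  0.01])} [ 0.4941 -0.293   0.1504]
side hub 267 [0.1663 0.1668 0.1675]
 slope [0.001 0.001 0.166]
   -120 60 -105.5 [0.1602 0.1608]
   -100 28 -97.8 [0.1589 0.1598]
   0 49 9.6 [0.1591 0.1607]
   120 32 132.9 [0.16   0.1606]
   140 9 143.8 [0.1588 0.1604]
```

Tracking well, the carrier is flat and has turned about 22°. I'll correct the centring by 4 mm and go on in small steps.

Request:
{"op": "carry_out", "data": {
  "angular": [
    [0, 0, 0],
    [0, 0, 2.5],
    [0, 0, 2.5],
    [0, 0, 2.5],
    [0, 0, 2.5],
    [0, 0, 2.5]
  ],
  "dp": [
    [-0.0025, 0.004, 0.002],
    [0, 0, 0],
    [0, 0, 0],
    [0, 0, 0],
    [0, 0, 0],
    [0, 0, 0]
  ],
  "gripper": [100, 100, 100, 100, 100, 100]
}}

```text
time: 13.4
ee_pos: [0.4966, -0.2974, 0.1473]
orientation: [179.9, 0.0, 53.6]
wrist_force: [-0.3, -0.8, 0.3]
grip_width: 1.001
finger_force: 0.4
```

Request:
{"op": "carry_out", "data": {
  "angular": [
    [0, 0, 2.5],
    [0, 0, 2.5],
    [0, 0, 2.5],
    [0, 0, 2.5],
    [0, 0, 2.5]
  ],
  "dp": [
    [0, 0, 0],
    [0, 0, 0],
    [0, 0, 0],
    [0, 0, 0],
    [0, 0, 0]
  ],
  "gripper": [100, 100, 100, 100, 100]
}}

```text
time: 13.9
ee_pos: [0.4965, -0.2973, 0.1472]
orientation: [180.0, -0.0, 41.1]
wrist_force: [-0.5, -0.5, 1.1]
grip_width: 1.003
finger_force: 0.4
```

```bash
python3 -c "
from h import *
arms(.4965,-.297,.075)"
```

```text
{'time': np.float64(13.9), 'orientation': array([179.95,  -0.  ,  41.09]), 'wrist_force': array([-0.47, -0.48,  1.07]), 'wrist_torque': array([-0.18,  0.21,  0.03])} [ 0.4965 -0.2973  0.1472]
side hub 264 [0.1659 0.1668 0.1675]
 slope [-0.004  0.003  0.166]
   -140 120 -125.1 [0.1597 0.1606]
   -120 7 -118.9 [0.1595 0.1597]
   -20 87 -15.4 [0.1584 0.1604]
   100 50 108.5 [0.16   0.1609]
   140 5 142.2 [0.167  0.1681]
```

Request:
{"op": "carry_out", "data": {
  "angular": [
    [0, 0, 2.5],
    [0, 0, 2.5],
    [0, 0, 2.5],
    [0, 0, 2.5],
    [0, 0, 2.5]
  ],
  "dp": [
    [0, 0, 0],
    [0, 0, 0],
    [0, 0, 0],
    [0, 0, 0],
    [0, 0, 0]
  ],
  "gripper": [100, 100, 100, 100, 100]
}}

```text
time: 14.45
ee_pos: [0.4964, -0.2972, 0.147]
orientation: [180.0, -0.0, 28.6]
wrist_force: [-0.4, -0.9, 0.1]
grip_width: 0.998
finger_force: 0.3
```

```bash
python3 -c "
from h import *
arms(.4965,-.297,.075)"
```

```text
{'time': np.float64(14.45), 'orientation': array([179.97,  -0.  ,  28.64]), 'wrist_force': array([-0.4 , -0.94,  0.12]), 'wrist_torque': array([-0.18,  0.25,  0.07])} [ 0.4964 -0.2972  0.147 ]
side hub 162 [0.166  0.1668 0.1674]
 slope [-0.011 -0.016  0.166]
   -160 43 -144.2 [0.1598 0.1603]
   -140 107 -135.4 [0.1586 0.1605]
   -40 92 -28.4 [0.1592 0.1605]
   -20 10 -18.8 [0.1601 0.1607]
   80 22 97.1 [0.16   0.1607]
   100 15 102.0 [0.1602 0.1609]
```

Request:
{"op": "carry_out", "data": {
  "angular": [
    [0, 0, 2.5],
    [0, 0, 2.5],
    [0, 0, 2.5],
    [0, 0, 2.5],
    [0, 0, 2.5]
  ],
  "dp": [
    [0, 0, 0],
    [0, 0, 0],
    [0, 0, 0],
    [0, 0, 0],
    [0, 0, 0]
  ],
  "gripper": [100, 100, 100, 100, 100]
}}

```text
time: 15.0
ee_pos: [0.4964, -0.2972, 0.147]
orientation: [180.0, -0.0, 16.2]
wrist_force: [-0.6, -0.4, -0.1]
grip_width: 0.998
finger_force: 0.4
```

```bash
python3 -c "
from h import *
arms(.4965,-.297,.075)"
```

```text
{'time': np.float64(15.0), 'orientation': array([179.98,  -0.  ,  16.18]), 'wrist_force': array([-0.57, -0.41, -0.12]), 'wrist_torque': array([-0.15,  0.27, -0.01])} [ 0.4964 -0.2972  0.147 ]
side hub 102 [0.166  0.1666 0.1673]
 slope [ 0.001 -0.012  0.166]
   -180 5 -160.5 [0.1598 0.16  ]
   -160 140 -148.7 [0.1593 0.1603]
   -60 60 -41.8 [0.1578 0.16  ]
   -40 62 -35.4 [0.16  0.161]
   100 9 116.6 [0.1581 0.1651]
```

Request:
{"op": "carry_out", "data": {
  "angular": [
    [0, 0, 2.5],
    [0, 0, 2.5],
    [0, 0, 2.5],
    [0, 0, 2.5],
    [0, 0, 2.5]
  ],
  "dp": [
    [0, 0, 0],
    [0, 0, 0],
    [0, 0, 0],
    [0, 0, 0],
    [0, 0, 0]
  ],
  "gripper": [100, 100, 100, 100, 100]
}}

```text
time: 15.55
ee_pos: [0.4963, -0.2971, 0.1469]
orientation: [180.0, 0.0, 3.7]
wrist_force: [-0.9, -0.5, 0.9]
grip_width: 1.0
finger_force: 0.4
```

```bash
python3 -c "
from h import *
arms(.4965,-.297,.075)"
```

```text
{'time': np.float64(15.55), 'orientation': array([179.99,   0.  ,   3.71]), 'wrist_force': array([-0.85, -0.51,  0.91]), 'wrist_torque': array([-0.11,  0.33,  0.01])} [ 0.4963 -0.2971  0.1469]
side hub 15 [0.1661 0.1668 0.1674]
 slope [ 0.027 -0.054  0.165]
   -180 84 -163.5 [0.1594 0.1605]
   -160 52 -157.6 [0.1559 0.159 ]
   -60 123 -51.9 [0.1598 0.1608]
```

Request:
{"op": "carry_out", "data": {
  "angular": [
    [0, 0, 2.5],
    [0, 0, 2.5],
    [0, 0, 2.5],
    [0, 0, 2.5],
    [0, 0, 2.5]
  ],
  "dp": [
    [0, 0, -0.002],
    [0, 0, 0],
    [0, 0, 0],
    [0, 0, 0],
    [0, 0, 0]
  ],
  "gripper": [100, 100, 100, 100, 100]
}}

```text
time: 16.1
ee_pos: [0.4962, -0.297, 0.1488]
orientation: [-180.0, 0.0, -8.8]
wrist_force: [0.5, -1.1, -0.1]
grip_width: 1.001
finger_force: 0.4
```

```bash
python3 -c "
from h import *
arms(.4965,-.297,.075)"
```

```text
{'time': np.float64(16.1), 'orientation': array([-1.80e+02,  1.00e-02, -8.78e+00]), 'wrist_force': array([ 0.49, -1.09, -0.08]), 'wrist_torque': array([-0.03,  0.33,  0.03])} [ 0.4962 -0.297   0.1488]
side hub 29 [0.1662 0.1667 0.1669]
 slope [-0.004 -0.011  0.166]
   -180 112 -172.3 [0.1585 0.1602]
   -80 78 -65.7 [0.1603 0.1611]
   -60 26 -56.6 [0.1603 0.1606]
   40 27 53.7 [0.1591 0.1598]
   160 8 179.4 [0.1594 0.1597]
```

Request:
{"op": "carry_out", "data": {
  "angular": [
    [0, 0, 2.5],
    [0, 0, 2.5],
    [0, 0, 2.5],
    [0, 0, 2.5],
    [0, 0, 2.5]
  ],
  "dp": [
    [0, 0, 0],
    [0, 0, 0],
    [0, 0, 0],
    [0, 0, 0],
    [0, 0, 0]
  ],
  "gripper": [100, 100, 100, 100, 100]
}}

```text
time: 16.65
ee_pos: [0.4962, -0.297, 0.1487]
orientation: [-180.0, 0.0, -21.3]
wrist_force: [-2.2, 0.8, 0.2]
grip_width: 0.999
finger_force: 0.4
```

```bash
python3 -c "
from h import *
arms(.4965,-.297,.075)"
```

```text
{'time': np.float64(16.65), 'orientation': array([-1.7999e+02,  2.0000e-02, -2.1260e+01]), 'wrist_force': array([-2.19,  0.83,  0.18]), 'wrist_torque': array([0.02, 0.37, 0.02])} [ 0.4962 -0.297   0.1487]
side hub 118 [0.1663 0.1671 0.1676]
 slope [ 0.019 -0.014  0.166]
   -180 10 -178.9 [0.1552 0.1591]
   -100 11 -81.4 [0.1597 0.1609]
   -80 73 -74.8 [0.1605 0.1612]
   20 34 37.5 [0.1582 0.1602]
   40 71 45.9 [0.1601 0.161 ]
   160 72 176.0 [0.1568 0.1592]
```

Request:
{"op": "carry_out", "data": {
  "angular": [
    [0, 0, 2.5],
    [0, 0, 2.5],
    [0, 0, 2.5],
    [0, 0, 2.5],
    [0, 0, 2.5]
  ],
  "dp": [
    [0, 0, 0],
    [0, 0, 0],
    [0, 0, 0],
    [0, 0, 0],
    [0, 0, 0]
  ],
  "gripper": [100, 100, 100, 100, 100]
}}

```text
time: 17.2
ee_pos: [0.4962, -0.2969, 0.1486]
orientation: [-180.0, 0.0, -33.7]
wrist_force: [-1.1, 0.0, -0.1]
grip_width: 0.998
finger_force: 0.4
```

```bash
python3 -c "
from h import *
arms(.4965,-.297,.075)"
```

```text
{'time': np.float64(17.2), 'orientation': array([-1.800e+02,  2.000e-02, -3.374e+01]), 'wrist_force': array([-1.07,  0.03, -0.12]), 'wrist_torque': array([0.11, 0.3 , 0.04])} [ 0.4962 -0.2969  0.1486]
side hub 170 [0.166  0.1666 0.1673]
 slope [ 0.009 -0.013  0.166]
   -140 5 -128.7 [0.1594 0.1651]
   -100 59 -88.9 [0.1604 0.1614]
   -80 11 -78.4 [0.1599 0.1611]
   20 101 28.8 [0.1595 0.1604]
```

Request:
{"op": "carry_out", "data": {
  "angular": [
    [0, 0, 2.5],
    [0, 0, 2.5],
    [0, 0, 2.5],
    [0, 0, 2.5]
  ],
  "dp": [
    [0, 0, 0],
    [0, 0, 0],
    [0, 0, 0],
    [0, 0, 0]
  ],
  "gripper": [100, 100, 100, 100]
}}

```text
time: 17.65
ee_pos: [0.4963, -0.2969, 0.1486]
orientation: [-180.0, 0.0, -43.7]
wrist_force: [-0.1, 0.9, -1.0]
grip_width: 0.997
finger_force: 0.2
```

```bash
python3 -c "
from h import *
arms(.4965,-.297,.075)"
```

```text
{'time': np.float64(17.65), 'orientation': array([-1.7999e+02,  1.0000e-02, -4.3730e+01]), 'wrist_force': array([-0.15,  0.89, -0.96]), 'wrist_torque': array([0.19, 0.13, 0.05])} [ 0.4963 -0.2969  0.1486]
side hub 229 [0.1656 0.1665 0.1671]
 slope [-0.008 -0.063  0.165]
   -120 13 -101.5 [0.1617 0.1631]
   -100 55 -91.4 [0.162  0.1629]
   0 93 16.8 [0.1539 0.1574]
   20 44 24.0 [0.158  0.1585]
   40 7 56.3 [0.1585 0.1636]
```

The large carrier is tipping as it finds the dogs. I'll ease the finger back a little and look.

Request:
{"op": "carry_out", "data": {
  "angular": [
    [0, 0, -2],
    [0, 0, -2],
    [0, 0, 0]
  ],
  "dp": [
    [0, 0, 0],
    [0, 0, 0],
    [0, 0, 0]
  ],
  "gripper": [100, 100, 100]
}}

```text
time: 18.0
ee_pos: [0.4966, -0.2972, 0.1488]
orientation: [-180.0, -0.0, -39.6]
wrist_force: [0.1, -0.7, -0.1]
grip_width: 1.002
finger_force: 0.0
```

```bash
python3 -c "
from h import *
arms(.4965,-.297,.075);arms(.4965,-.297,.075,'top')"
```

```text
{'time': np.float64(18.0), 'orientation': array([-1.7999e+02, -3.0000e-02, -3.9640e+01]), 'wrist_force': array([ 0.08, -0.66, -0.1 ]), 'wrist_torque': array([ 0.05,  0.16, -0.  ])} [ 0.4966 -0.2972  0.1488]
side hub 198 [0.1645 0.1658 0.1669]
 slope [-0.052 -0.089  0.164]
   -140 6 -134.8 [0.1554 0.1627]
   -120 15 -102.8 [0.162 0.163]
   -100 40 -91.5 [0.1621 0.163 ]
   0 107 15.3 [0.1494 0.1535]
   20 40 24.2 [0.1535 0.1545]
   40 8 59.0 [0.1591 0.1658]
{'time': np.float64(18.05), 'orientation': array([-1.7999e+02, -2.0000e-02, -3.9740e+01]), 'wrist_force': array([ 0.42,  0.19, -0.19]), 'wrist_torque': array([-0.  ,  0.15,  0.03])} [ 0.4965 -0.2971  0.1487]
top hub 3 [0.1682 0.1695 0.1703]
```

Request:
{"op": "carry_out", "data": {
  "angular": [
    [0, 0, 2],
    [0, 0, 2],
    [0, 0, 2],
    [0, 0, 0]
  ],
  "dp": [
    [0, 0, 0],
    [0, 0, 0],
    [0, 0, 0],
    [0, 0, 0]
  ],
  "gripper": [100, 100, 100, 100]
}}

```text
time: 18.5
ee_pos: [0.4963, -0.297, 0.1486]
orientation: [-180.0, 0.0, -45.9]
wrist_force: [-0.0, 0.4, 0.7]
grip_width: 0.999
finger_force: 0.1
```

```bash
python3 -c "
from h import *
arms(.4965,-.297,.075)
a=np.load('side.npz')['frame'][240:350,190:300,::-1]
cv2.imwrite('pics/s7.png',cv2.resize(a,None,fx=5,fy=5,interpolation=2))"
```

```text
{'time': np.float64(18.5), 'orientation': array([-180.  ,    0.  ,  -45.85]), 'wrist_force': array([-0.  ,  0.44,  0.66]), 'wrist_torque': array([0.06, 0.17, 0.01])} [ 0.4963 -0.297   0.1486]
side hub 218 [0.1643 0.1656 0.1664]
 slope [-0.073 -0.085  0.164]
   -160 5 -141.4 [0.1603 0.1634]
   -120 17 -103.3 [0.1618 0.1623]
   -100 39 -93.3 [0.1617 0.1629]
   0 112 14.3 [0.1493 0.1527]
   20 32 23.4 [0.1529 0.1536]
   40 8 52.9 [0.1561 0.163 ]
```

View pics/s7.png

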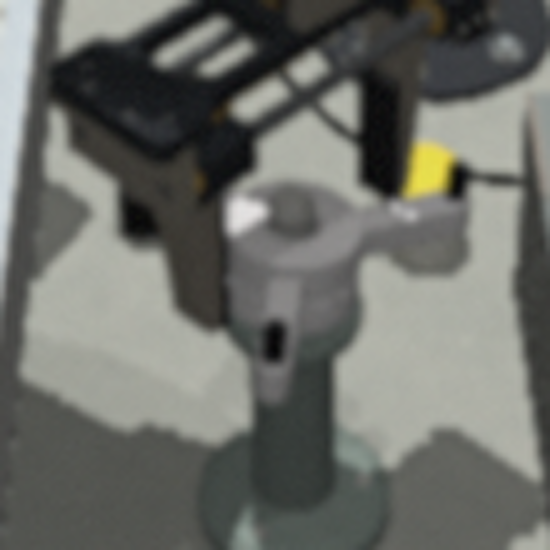

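The picture shows the large carrier turned onto the dogs but leaning. The near arm is at (275,340) and the right arm at (460,215), and the hub is low toward about +49°, which is along its slot. One dog is in and the far side is hung up. I'll put one finger on the high hub edge (about 225°) and press lightly.

Request:
{"op": "carry_out", "data": {
  "angular": [
    [0, 0, 0],
    [0, 0, 0],
    [0, 0, 0],
    [0, 0, 0],
    [0, 0, 0],
    [0, 0, 0]
  ],
  "dp": [
    [0, 0, -0.04],
    [0, -0.032, 0],
    [0, 0, 0],
    [0, 0, 0.015],
    [0, 0, 0.006],
    [0, 0, 0]
  ],
  "gripper": [100, 100, 100, 100, 100, 100]
}}

```text
time: 19.15
ee_pos: [0.5178, -0.2747, 0.1655]
orientation: [179.9, 0.2, -45.9]
wrist_force: [-0.2, 0.8, -0.2]
grip_width: 1.002
finger_force: 0.0
```

Request:
{"op": "carry_out", "data": {
  "angular": [
    [0, 0, 0],
    [0, 0, 0],
    [0, 0, 0]
  ],
  "dp": [
    [0, 0, 0.002],
    [0, 0, 0.002],
    [0, 0, 0]
  ],
  "gripper": [100, 100, 100]
}}

```text
time: 19.45
ee_pos: [0.5189, -0.2748, 0.1631]
orientation: [180.0, 0.0, -45.9]
wrist_force: [-0.4, -0.8, 0.5]
grip_width: 1.001
finger_force: 0.0
```

```bash
python3 -c "
from h import *
arms(.4965,-.297,.075)"
```

```text
{'time': np.float64(19.45), 'orientation': array([ 1.7999e+02,  4.0000e-02, -4.5870e+01]), 'wrist_force': array([-0.39, -0.81,  0.54]), 'wrist_torque': array([0.  , 0.11, 0.01])} [ 0.5189 -0.2748  0.1631]
side hub 158 [0.1539 0.1546 0.1554]
 slope [0.    0.003 0.154]
   -120 33 -104.2 [0.1479 0.1489]
   -100 49 -95.6 [0.1476 0.1489]
   0 94 13.4 [0.1468 0.1481]
   20 23 22.8 [0.1479 0.1487]
   120 10 138.7 [0.1476 0.148 ]
   140 80 147.5 [0.1479 0.149 ]
```

Large carrier home: hub top 154 mm and flat, all arms at 148 mm. Back to the small one for the same treatment. Its high side is about -83°.

Request:
{"op": "carry_out", "data": {
  "angular": [
    [0, 0, 0],
    [0, 0, -8.5],
    [0, 0, -8.5],
    [0, 0, -8.5],
    [0, 0, -8.5],
    [0, 0, -8.5],
    [0, 0, -8.5],
    [0, 0, 0]
  ],
  "dp": [
    [0, 0, -0.04],
    [0, 0, -0.04],
    [0, 0, 0],
    [0, 0, 0],
    [0, 0, 0],
    [0, 0, 0],
    [0, 0, 0],
    [-0.031, -0.034, 0]
  ],
  "gripper": [100, 100, 100, 100, 100, 100, 100, 100]
}}

```text
time: 20.3
ee_pos: [0.4879, -0.2457, 0.2435]
orientation: [179.9, -0.1, 5.4]
wrist_force: [0.6, 0.3, 0.8]
grip_width: 1.001
finger_force: 0.0
```

Request:
{"op": "carry_out", "data": {
  "angular": [
    [0, 0, 0],
    [0, 0, 0],
    [0, 0, 0],
    [0, 0, 0],
    [0, 0, 0],
    [0, 0, 0],
    [0, 0, 0],
    [0, 0, 0],
    [0, 0, 0],
    [0, 0, 0]
  ],
  "dp": [
    [-0.031, -0.034, 0],
    [-0.031, -0.034, 0],
    [-0.031, -0.034, 0],
    [-0.031, -0.034, 0],
    [0.0036, -0.04, 0],
    [0.0036, -0.04, 0],
    [0.0036, -0.04, 0],
    [0.0036, -0.04, 0],
    [0.0036, -0.04, 0],
    [0.0036, -0.04, 0]
  ],
  "gripper": [100, 100, 100, 100, 100, 100, 100, 100, 100, 100]
}}

```text
time: 21.3
ee_pos: [0.3494, 0.1233, 0.2441]
orientation: [-180.0, -0.1, 5.2]
wrist_force: [0.7, -0.4, 0.7]
grip_width: 0.996
finger_force: 0.0
```

```bash
python3 -c "
from h import *
arms(.4625,.323,.06,'top');arms(.4965,-.297,.075,'top')"
```

```text
{'time': np.float64(21.3), 'orientation': array([-1.7998e+02, -8.0000e-02,  5.1600e+00]), 'wrist_force': array([ 0.69, -0.39,  0.71]), 'wrist_torque': array([-0.01,  0.15,  0.02])} [0.3494 0.1233 0.2441]
top hub 134 [0.1649 0.1668 0.1695]
 slope [ 0.004 -0.089  0.165]
   -160 11 -145.5 [0.1613 0.164 ]
   -140 14 -136.1 [0.1609 0.163 ]
   -40 15 -23.4 [0.1608 0.1634]
   -20 11 -13.9 [0.1607 0.1625]
   80 15 95.8 [0.1534 0.1584]
   100 15 105.5 [0.1535 0.1582]
{'time': np.float64(21.35), 'orientation': array([-1.798e+02, -1.100e-01,  5.220e+00]), 'wrist_force': array([0.94, 1.31, 0.63]), 'wrist_torque': array([ 0.09,  0.07, -0.01])} [0.3497 0.128  0.2443]
top hub 134 [0.1549 0.1575 0.1592]
 slope [-0.026  0.02   0.155]
   -120 25 -104.6 [0.1475 0.1505]
   -100 26 -96.1 [0.1477 0.1501]
   0 22 16.1 [0.1489 0.1526]
   20 22 24.1 [0.148 0.152]
   120 18 136.8 [0.15   0.1535]
   140 24 145.0 [0.149  0.1517]
```

Large confirmed home. The small one's high side is at -y, so on to pressing there.

Request:
{"op": "carry_out", "data": {
  "angular": [
    [0, 0, 0],
    [0, 0, 0],
    [0, 0, 0],
    [0, 0, 0],
    [0, 0, 0],
    [0, 0, 0],
    [0, 0, 0],
    [0, 0, 0]
  ],
  "dp": [
    [0.022, -0.0375, 0],
    [0.022, -0.0375, 0],
    [0.022, -0.0375, 0],
    [0.022, -0.0375, 0],
    [0.022, -0.0375, 0],
    [0.021, -0.0365, 0],
    [0, 0, 0],
    [0, 0, 0]
  ],
  "gripper": [100, 100, 100, 100, 100, 100, 100, 100]
}}

```text
time: 22.2
ee_pos: [0.46, 0.3558, 0.243]
orientation: [179.9, 0.1, 5.2]
wrist_force: [-0.3, -1.0, -0.6]
grip_width: 1.003
finger_force: 0.0
```

Request:
{"op": "carry_out", "data": {
  "angular": [
    [0, 0, 0],
    [0, 0, 0],
    [0, 0, 0],
    [0, 0, 0],
    [0, 0, 0]
  ],
  "dp": [
    [0, 0, 0.04],
    [0, 0, 0.03],
    [0, 0, 0.005],
    [0, 0, 0.002],
    [0, 0, 0]
  ],
  "gripper": [100, 100, 100, 100, 100]
}}

```text
time: 22.7
ee_pos: [0.4593, 0.3539, 0.1679]
orientation: [179.9, 0.1, 5.1]
wrist_force: [-4.0, -3.3, 8.4]
grip_width: 0.998
finger_force: 4.1
```

Request:
{"op": "carry_out", "data": {
  "angular": [
    [0, 0, 0],
    [0, 0, 0],
    [0, 0, 0]
  ],
  "dp": [
    [0, 0, 0.002],
    [0, 0, 0.002],
    [0, 0, 0]
  ],
  "gripper": [100, 100, 100]
}}

```text
time: 23.0
ee_pos: [0.4595, 0.3528, 0.1661]
orientation: [179.8, 0.0, 5.1]
wrist_force: [-7.6, -11.9, 30.1]
grip_width: 0.998
finger_force: 14.1
```

```bash
python3 -c "
from h import *
arms(.4625,.323,.06)"
```

```text
{'time': np.float64(23.0), 'orientation': array([1.7977e+02, 5.0000e-02, 5.1100e+00]), 'wrist_force': array([ -7.59, -11.9 ,  30.09]), 'wrist_torque': array([-3.76,  1.42, -0.4 ])} [0.4595 0.3528 0.1661]
side hub 34 [0.1631 0.1647 0.1655]
 slope [0.062 0.27  0.163]
   -140 12 -135.2 [0.159  0.1608]
   -40 25 -28.7 [0.1572 0.1593]
```

Too stiff there, so I'll release at once and look at how it lies now.

Request:
{"op": "carry_out", "data": {
  "angular": [
    [0, 0, 0],
    [0, 0, 0],
    [0, 0, 0]
  ],
  "dp": [
    [0, 0, -0.006],
    [0, 0, -0.03],
    [0, 0, -0.03]
  ],
  "gripper": [100, 100, 100]
}}

```text
time: 23.35
ee_pos: [0.4593, 0.3545, 0.2298]
orientation: [179.9, 0.1, 5.1]
wrist_force: [0.4, -0.0, -0.1]
grip_width: 0.998
finger_force: 0.0
```

Request:
{"op": "carry_out", "data": {
  "angular": [
    [0, 0, 0],
    [0, 0, 0],
    [0, 0, 0],
    [0, 0, 0]
  ],
  "dp": [
    [-0.045, 0.0, 0],
    [-0.045, 0.0, 0],
    [-0.045, 0.0, 0],
    [0, 0, 0]
  ],
  "gripper": [100, 100, 100, 100]
}}

```text
time: 23.75
ee_pos: [0.321, 0.3416, 0.229]
orientation: [179.9, 0.1, 5.2]
wrist_force: [-0.9, -0.4, -1.0]
grip_width: 1.002
finger_force: 0.0
```

```bash
python3 -c "
from h import *
arms(.4625,.323,.06,'side');arms(.4625,.323,.06,'top')
print(fit(np.load('top.npz'),.4625,.323,.064))
c=np.load('top.npz');w=cloud(c).reshape(-1,3);w=w[np.hypot(w[:,0]-.4625,w[:,1]-.322)<.014];q=w[(w[:,2]>.1725)&(w[:,2]<.182)];print('spindle',len(q),q.mean(0))
print(fit(np.load('side.npz'),.4625,.323,.064))
"
```

```text
{'time': np.float64(23.75), 'orientation': array([1.7994e+02, 1.3000e-01, 5.2000e+00]), 'wrist_force': array([-0.86, -0.42, -0.95]), 'wrist_torque': array([ 0.02,  0.16, -0.03])} [0.321  0.3416 0.229 ]
side hub 66 [0.1634 0.1659 0.1667]
 slope [-0.     0.132  0.164]
   -140 28 -135.0 [0.157  0.1608]
   -40 24 -27.7 [0.1575 0.1615]
{'time': np.float64(23.8), 'orientation': array([-1.7999e+02, -1.0000e-02,  5.2200e+00]), 'wrist_force': array([-0.33,  0.08,  0.69]), 'wrist_torque': array([-0.03,  0.12,  0.  ])} [0.3236 0.3428 0.2295]
top hub 136 [0.1649 0.1674 0.1694]
 slope [ 0.051 -0.108  0.165]
   -160 9 -144.9 [0.1597 0.1657]
   -140 14 -133.7 [0.1593 0.1612]
   -40 12 -23.2 [0.161 0.163]
   -20 13 -14.5 [0.1621 0.1641]
   80 12 96.4 [0.1521 0.1535]
   100 15 105.5 [0.1511 0.155 ]
(array([  0.46210707,   0.32330522, 101.22948077]), np.float64(0.09801883222818912), 390, np.float64(0.16511070598848754), array([0.46132753, 0.32201886, 0.17314772]))
spindle 22 [0.46112845 0.32357394 0.176768  ]
(array([  0.46013633,   0.31877528, 100.49844002]), np.float64(0.26363112825128865), 389, np.float64(0.15796939749622763), array([0.46067924, 0.31820281, 0.1717623 ]))
```

It is leaning like the large one did: low arm at 101°, low direction tending to about 130°, so the slot is along about 131°. I pressed 36° off the right place. Now the finger goes on the hub edge at about -50°.

Request:
{"op": "carry_out", "data": {
  "angular": [
    [0, 0, -8.5],
    [0, 0, -8.5],
    [0, 0, -8.5],
    [0, 0, -8.5],
    [0, 0, 0],
    [0, 0, 0],
    [0, 0, 0],
    [0, 0, 0],
    [0, 0, 0]
  ],
  "dp": [
    [0, 0, 0],
    [0, 0, 0],
    [0, 0, 0],
    [0, 0, 0],
    [0.032, 0.024, 0],
    [0.032, 0.024, 0],
    [0.032, 0.024, 0],
    [0, 0, 0],
    [0, 0, 0]
  ],
  "gripper": [100, 100, 100, 100, 100, 100, 100, 100, 100]
}}

```text
time: 24.75
ee_pos: [0.4466, 0.3481, 0.2282]
orientation: [180.0, 0.0, 39.0]
wrist_force: [-0.1, -1.5, 0.2]
grip_width: 1.002
finger_force: 0.0
```

Request:
{"op": "carry_out", "data": {
  "angular": [
    [0, 0, 0],
    [0, 0, 0],
    [0, 0, 0],
    [0, 0, 0]
  ],
  "dp": [
    [0, 0, 0.035],
    [0, 0, 0.018],
    [0, 0, 0.006],
    [0, 0, 0]
  ],
  "gripper": [100, 100, 100, 100]
}}

```text
time: 25.15
ee_pos: [0.4446, 0.3486, 0.1694]
orientation: [180.0, 0.1, 39.2]
wrist_force: [-0.5, -0.5, 0.8]
grip_width: 1.001
finger_force: 0.0
```

Request:
{"op": "carry_out", "data": {
  "angular": [
    [0, 0, 0],
    [0, 0, 0],
    [0, 0, 0]
  ],
  "dp": [
    [0, 0, 0.0015],
    [0, 0, 0.0015],
    [0, 0, 0]
  ],
  "gripper": [100, 100, 100]
}}

```text
time: 25.45
ee_pos: [0.4459, 0.3495, 0.1677]
orientation: [180.0, -0.1, 39.2]
wrist_force: [-1.2, -0.0, 4.7]
grip_width: 1.0
finger_force: 2.4
```

```bash
python3 -c "
from h import *
arms(.4625,.323,.06)"
```

```text
{'time': np.float64(25.45), 'orientation': array([ 1.7999e+02, -1.0000e-01,  3.9160e+01]), 'wrist_force': array([-1.22, -0.01,  4.67]), 'wrist_torque': array([-0.32,  0.08, -0.03])} [0.4459 0.3495 0.1677]
side hub 31 [0.1628 0.165  0.1663]
 slope [-0.039  0.157  0.162]
   -160 5 -142.9 [0.1603 0.1613]
   -140 23 -134.3 [0.1573 0.161 ]
   -40 20 -27.3 [0.1563 0.1596]
```

Request:
{"op": "carry_out", "data": {
  "angular": [
    [0, 0, 0],
    [0, 0, 0]
  ],
  "dp": [
    [0, 0, 0.0015],
    [0, 0, 0]
  ],
  "gripper": [100, 100]
}}

```text
time: 25.7
ee_pos: [0.4462, 0.3493, 0.1669]
orientation: [180.0, -0.1, 39.2]
wrist_force: [-2.4, -2.8, 15.0]
grip_width: 0.998
finger_force: 6.9
```

It won't go. The dog in the slot stopped the clockwise push, so the carrier has probably overshot slightly. I'll release, straddle again and nudge it a few degrees counter-clockwise.

Request:
{"op": "carry_out", "data": {
  "angular": [
    [0, 0, 0],
    [0, 0, 0],
    [0, 0, 0],
    [0, 0, 0],
    [0, 0, 0],
    [0, 0, 0],
    [0, 0, 0]
  ],
  "dp": [
    [0, 0, -0.015],
    [0, 0, -0.02],
    [-0.0045, 0.031, 0],
    [0, 0, 0],
    [0, 0, 0.03],
    [0, 0, 0.022],
    [0, 0, 0]
  ],
  "gripper": [100, 100, 100, 100, 100, 100, 100]
}}

```text
time: 26.4
ee_pos: [0.4596, 0.3211, 0.1454]
orientation: [-180.0, 0.3, 39.1]
wrist_force: [-0.2, -0.6, -0.3]
grip_width: 0.999
finger_force: 0.0
```

Request:
{"op": "carry_out", "data": {
  "angular": [
    [0, 0, -2],
    [0, 0, -2],
    [0, 0, -2],
    [0, 0, -2],
    [0, 0, 0]
  ],
  "dp": [
    [0, 0, 0],
    [0, 0, 0],
    [0, 0, 0],
    [0, 0, 0],
    [0, 0, 0]
  ],
  "gripper": [100, 100, 100, 100, 100]
}}

```text
time: 26.9
ee_pos: [0.4618, 0.3227, 0.1491]
orientation: [180.0, -0.1, 47.2]
wrist_force: [0.1, 0.5, 0.4]
grip_width: 1.001
finger_force: 0.0
```

```bash
python3 -c "
from h import *
arms(.4625,.323,.06)"
```

```text
{'time': np.float64(26.9), 'orientation': array([ 1.7999e+02, -6.0000e-02,  4.7180e+01]), 'wrist_force': array([0.1 , 0.48, 0.43]), 'wrist_torque': array([0.02, 0.13, 0.04])} [0.4618 0.3227 0.1491]
side hub 58 [0.1646 0.1658 0.1673]
 slope [0.026 0.067 0.164]
   -160 6 -142.2 [0.1608 0.1615]
   -140 14 -134.0 [0.1593 0.1614]
```

Request:
{"op": "carry_out", "data": {
  "angular": [
    [0, 0, -2],
    [0, 0, -2],
    [0, 0, 0]
  ],
  "dp": [
    [0, 0, 0],
    [0, 0, 0],
    [0, 0, 0]
  ],
  "gripper": [100, 100, 100]
}}

```text
time: 27.25
ee_pos: [0.4616, 0.3225, 0.1486]
orientation: [180.0, -0.0, 51.1]
wrist_force: [0.1, 0.9, -0.0]
grip_width: 1.0
finger_force: 0.0
```

```bash
python3 -c "
from h import *
arms(.4625,.323,.06);arms(.4625,.323,.06,'top')"
```

```text
{'time': np.float64(27.25), 'orientation': array([ 1.7999e+02, -3.0000e-02,  5.1130e+01]), 'wrist_force': array([ 0.06,  0.94, -0.01]), 'wrist_torque': array([0.02, 0.07, 0.02])} [0.4616 0.3225 0.1486]
side hub 68 [0.1635 0.1662 0.1669]
 slope [-0.001  0.171  0.164]
   -140 16 -133.9 [0.1602 0.1612]
{'time': np.float64(27.3), 'orientation': array([ 1.800e+02, -2.000e-02,  5.107e+01]), 'wrist_force': array([-0.68,  0.44, -0.09]), 'wrist_torque': array([-0.04,  0.13,  0.  ])} [0.4616 0.3224 0.1485]
top hub 0 
   -40 5 -23.5 [0.163  0.1636]
   -20 8 -14.4 [0.1617 0.1647]
```

Request:
{"op": "carry_out", "data": {
  "angular": [
    [0, 0, -2],
    [0, 0, -1.5],
    [0, 0, 0]
  ],
  "dp": [
    [0, 0, 0],
    [0, 0, 0],
    [0, 0, 0]
  ],
  "gripper": [100, 100, 100]
}}

```text
time: 27.65
ee_pos: [0.4616, 0.3221, 0.1482]
orientation: [180.0, 0.0, 54.6]
wrist_force: [-0.0, -1.7, 0.7]
grip_width: 1.002
finger_force: 0.5
```

```bash
python3 -c "
from h import *
arms(.4625,.323,.06);arms(.4625,.323,.06,'top')"
```

```text
{'time': np.float64(27.65), 'orientation': array([179.99,   0.  ,  54.65]), 'wrist_force': array([-0.02, -1.66,  0.74]), 'wrist_torque': array([-0.29,  0.01, -0.02])} [0.4616 0.3221 0.1482]
side hub 67 [0.1638 0.1659 0.1669]
 slope [-0.017  0.073  0.164]
   -140 15 -133.2 [0.1596 0.1613]
{'time': np.float64(27.7), 'orientation': array([ 1.7999e+02, -1.0000e-02,  5.4600e+01]), 'wrist_force': array([ 0.03, -0.77,  1.3 ]), 'wrist_torque': array([-0.27,  0.04, -0.07])} [0.4616 0.3221 0.1482]
top hub 0 
   -20 9 -15.8 [0.1618 0.1623]
```

Contact now (slight force). I'll turn a few degrees more and keep checking.

Request:
{"op": "carry_out", "data": {
  "angular": [
    [0, 0, -1.5],
    [0, 0, -1.5],
    [0, 0, 0]
  ],
  "dp": [
    [0, 0, 0],
    [0, 0, 0],
    [0, 0, 0]
  ],
  "gripper": [100, 100, 100]
}}

```text
time: 28.05
ee_pos: [0.4615, 0.3222, 0.148]
orientation: [-180.0, -0.0, 57.7]
wrist_force: [0.3, 0.3, 0.8]
grip_width: 0.998
finger_force: 0.2
```

```bash
python3 -c "
from h import *
arms(.4625,.323,.06);arms(.4625,.323,.06,'top')"
```

```text
{'time': np.float64(28.05), 'orientation': array([-179.99,   -0.  ,   57.72]), 'wrist_force': array([0.28, 0.3 , 0.81]), 'wrist_torque': array([-0.08,  0.05, -0.02])} [0.4615 0.3222 0.148 ]
side hub 62 [0.1637 0.1654 0.1667]
 slope [0.026 0.099 0.163]
   -140 20 -128.5 [0.157  0.1598]
   100 5 112.7 [0.1523 0.1532]
   140 5 158.0 [0.1594 0.164 ]
{'time': np.float64(28.1), 'orientation': array([-179.99,   -0.  ,   57.66]), 'wrist_force': array([ 0.17, -0.07, -0.57]), 'wrist_torque': array([-0.12,  0.08,  0.02])} [0.4615 0.3223 0.1481]
top hub 0 
   -20 8 -13.8 [0.1637 0.1659]
```

It is turning back freely, and the low side is moving round toward about 140°. The finger is now opposite that, so I'll press the hub edge here.

Request:
{"op": "carry_out", "data": {
  "angular": [
    [0, 0, 0],
    [0, 0, 0],
    [0, 0, 0],
    [0, 0, 0],
    [0, 0, 0],
    [0, 0, 0]
  ],
  "dp": [
    [0, 0, -0.04],
    [0, -0.032, 0],
    [0, 0, 0],
    [0, 0, 0.014],
    [0, 0, 0.006],
    [0, 0, 0]
  ],
  "gripper": [100, 100, 100, 100, 100, 100]
}}

```text
time: 28.75
ee_pos: [0.4344, 0.3382, 0.1666]
orientation: [-180.0, 0.1, 57.6]
wrist_force: [-1.8, -0.6, 5.3]
grip_width: 1.001
finger_force: 2.5
```

Request:
{"op": "carry_out", "data": {
  "angular": [
    [0, 0, 0],
    [0, 0, 0]
  ],
  "dp": [
    [0, 0, 0.0015],
    [0, 0, 0]
  ],
  "gripper": [100, 100]
}}

```text
time: 28.95
ee_pos: [0.435, 0.3383, 0.1661]
orientation: [180.0, 0.1, 57.6]
wrist_force: [-1.7, -2.8, 10.6]
grip_width: 0.996
finger_force: 5.4
```

```bash
python3 -c "
from h import *
arms(.4625,.323,.06)"
```

```text
{'time': np.float64(28.95), 'orientation': array([1.7997e+02, 9.0000e-02, 5.7620e+01]), 'wrist_force': array([-1.68, -2.85, 10.6 ]), 'wrist_torque': array([-1.  ,  0.07, -0.18])} [0.435  0.3383 0.1661]
side hub 32 [0.1627 0.1637 0.1655]
 slope [-0.248 -0.012  0.158]
   -140 20 -128.4 [0.156 0.159]
   -40 21 -23.2 [0.1547 0.1574]
   -20 7 -18.8 [0.1595 0.1608]
   100 7 111.3 [0.1528 0.1536]
```

Still held on that side's dog. While pressing lightly I'll drag that hub edge clockwise (tool -x) in 1 mm steps, to bring the slot over the dog.

Request:
{"op": "carry_out", "data": {
  "angular": [
    [0, 0, 0],
    [0, 0, 0],
    [0, 0, 0],
    [0, 0, 0],
    [0, 0, 0]
  ],
  "dp": [
    [-0.001, 0, 0],
    [-0.001, 0, 0],
    [-0.001, 0, 0],
    [-0.001, 0, 0],
    [0, 0, 0]
  ],
  "gripper": [100, 100, 100, 100, 100]
}}

```text
time: 29.5
ee_pos: [0.4335, 0.3365, 0.1663]
orientation: [180.0, -0.1, 57.6]
wrist_force: [-0.7, 3.2, 6.1]
grip_width: 1.0
finger_force: 3.1
```

```bash
python3 -c "
from h import *
arms(.4625,.323,.06)"
```

```text
{'time': np.float64(29.5), 'orientation': array([ 1.7999e+02, -1.1000e-01,  5.7620e+01]), 'wrist_force': array([-0.74,  3.22,  6.11]), 'wrist_torque': array([ 0.48, -0.1 ,  0.16])} [0.4335 0.3365 0.1663]
side hub 21 [0.1629 0.1638 0.1651]
 slope [-0.173 -0.102  0.16 ]
   -140 25 -129.8 [0.1541 0.158 ]
   -40 23 -26.8 [0.1569 0.1601]
   -20 5 -12.4 [0.1607 0.161 ]
   100 7 111.6 [0.1542 0.1552]
```

I'll reset: straddle again, well centred, and push clockwise on a different arm (the one at 110°), the way that worked on the large one.

Request:
{"op": "carry_out", "data": {
  "angular": [
    [0, 0, 0],
    [0, 0, 0],
    [0, 0, 4],
    [0, 0, 4],
    [0, 0, 0],
    [0, 0, 0],
    [0, 0, 0],
    [0, 0, 0]
  ],
  "dp": [
    [0, 0, -0.035],
    [0.004, 0.0313, 0],
    [0, 0, 0],
    [0, 0, 0],
    [0, 0, 0.03],
    [0, 0, 0.015],
    [0, 0, 0.004],
    [0, 0, 0]
  ],
  "gripper": [100, 100, 100, 100, 100, 100, 100, 100]
}}

```text
time: 30.35
ee_pos: [0.4607, 0.3218, 0.1512]
orientation: [-180.0, 0.1, 49.6]
wrist_force: [-0.2, 1.0, 0.5]
grip_width: 1.004
finger_force: 0.0
```

Request:
{"op": "carry_out", "data": {
  "angular": [
    [0, 0, 2],
    [0, 0, 2],
    [0, 0, 2],
    [0, 0, 2],
    [0, 0, 0]
  ],
  "dp": [
    [0, 0, 0],
    [0, 0, 0],
    [0, 0, 0],
    [0, 0, 0],
    [0, 0, 0]
  ],
  "gripper": [100, 100, 100, 100, 100]
}}

```text
time: 30.85
ee_pos: [0.4616, 0.3228, 0.1533]
orientation: [180.0, -0.1, 41.6]
wrist_force: [0.0, -0.1, 1.6]
grip_width: 1.001
finger_force: 0.0
```

```bash
python3 -c "
from h import *
arms(.4625,.323,.06);arms(.4625,.323,.06,'top')"
```

```text
{'time': np.float64(30.85), 'orientation': array([ 1.7999e+02, -7.0000e-02,  4.1610e+01]), 'wrist_force': array([ 0.03, -0.15,  1.56]), 'wrist_torque': array([-0.02,  0.07,  0.04])} [0.4616 0.3228 0.1533]
side hub 58 [0.1638 0.1651 0.1666]
 slope [0.061 0.152 0.164]
   -140 27 -130.8 [0.1542 0.1581]
{'time': np.float64(30.9), 'orientation': array([ 1.7999e+02, -6.0000e-02,  4.1680e+01]), 'wrist_force': array([-0.29,  0.15, -0.57]), 'wrist_torque': array([-0.08,  0.17, -0.02])} [0.4614 0.3227 0.1532]
top hub 0 
   -20 11 -14.4 [0.1622 0.1638]
```

Request:
{"op": "carry_out", "data": {
  "angular": [
    [0, 0, 0],
    [0, 0, 2],
    [0, 0, 2],
    [0, 0, 2],
    [0, 0, 0]
  ],
  "dp": [
    [0, 0, 0.006],
    [0, 0, 0],
    [0, 0, 0],
    [0, 0, 0],
    [0, 0, 0]
  ],
  "gripper": [100, 100, 100, 100, 100]
}}

```text
time: 31.45
ee_pos: [0.4609, 0.3225, 0.1462]
orientation: [180.0, 0.0, 35.6]
wrist_force: [-0.3, -0.1, -1.0]
grip_width: 0.999
finger_force: 0.0
```

```bash
python3 -c "
from h import *
arms(.4625,.323,.06);arms(.4625,.323,.06,'top')"
```

```text
{'time': np.float64(31.45), 'orientation': array([1.800e+02, 2.000e-02, 3.565e+01]), 'wrist_force': array([-0.34, -0.11, -0.98]), 'wrist_torque': array([-0.08,  0.14,  0.04])} [0.4609 0.3225 0.1462]
side hub 44 [0.1641 0.1656 0.1667]
 slope [0.063 0.06  0.164]
   -140 24 -131.5 [0.1566 0.159 ]
   -40 10 -22.3 [0.1569 0.1593]
   120 5 137.6 [0.163  0.1657]
{'time': np.float64(31.5), 'orientation': array([-1.800e+02,  2.000e-02,  3.571e+01]), 'wrist_force': array([ 0.12, -0.41, -0.11]), 'wrist_torque': array([-0.03,  0.17,  0.03])} [0.4609 0.3225 0.1463]
top hub 0 
   -40 5 -21.4 [0.1617 0.1667]
   -20 5 -14.9 [0.1639 0.1642]
```

Request:
{"op": "carry_out", "data": {
  "angular": [
    [0, 0, 2],
    [0, 0, 2],
    [0, 0, 2],
    [0, 0, 0]
  ],
  "dp": [
    [0.001, 0.001, 0],
    [0, 0, 0],
    [0, 0, 0],
    [0, 0, 0]
  ],
  "gripper": [100, 100, 100, 100]
}}

```text
time: 31.95
ee_pos: [0.4605, 0.322, 0.1457]
orientation: [-180.0, 0.2, 29.7]
wrist_force: [-4.1, 1.4, -2.2]
grip_width: 0.996
finger_force: 2.2
```

```bash
python3 -c "
from h import *
arms(.4625,.323,.06);arms(.4625,.323,.06,'top')"
```

```text
{'time': np.float64(31.95), 'orientation': array([-179.95,    0.21,   29.66]), 'wrist_force': array([-4.14,  1.38, -2.23]), 'wrist_torque': array([0.12, 0.94, 0.2 ])} [0.4605 0.322  0.1457]
side hub 30 [0.164  0.1659 0.1668]
 slope [0.131 0.303 0.168]
   -160 5 -142.0 [0.1597 0.1607]
   -140 15 -135.1 [0.158  0.1603]
   -40 14 -28.3 [0.1572 0.1601]
{'time': np.float64(32.0), 'orientation': array([-179.95,    0.21,   29.71]), 'wrist_force': array([-4.02,  1.97, -2.64]), 'wrist_torque': array([0.2 , 0.98, 0.23])} [0.4605 0.322  0.1456]
top hub 0 
   -40 7 -26.1 [0.1636 0.1654]
```

Same stop at the same angle, so clockwise is a true dog stop and I'm past alignment. I'll swing counter-clockwise, pushing the -20° arm in small steps, and watch for the drop.

Request:
{"op": "carry_out", "data": {
  "angular": [
    [0, 0, -5],
    [0, 0, -5],
    [0, 0, -5],
    [0, 0, -4],
    [0, 0, -2],
    [0, 0, -2],
    [0, 0, -2],
    [0, 0, -2],
    [0, 0, -2],
    [0, 0, 0]
  ],
  "dp": [
    [0.001, 0.001, -0.003],
    [0, 0, 0],
    [0, 0, 0],
    [0, 0, 0],
    [0, 0, 0],
    [0, 0, 0],
    [0, 0, 0],
    [0, 0, 0],
    [0, 0, 0],
    [0, 0, 0]
  ],
  "gripper": [100, 100, 100, 100, 100, 100, 100, 100, 100, 100]
}}

```text
time: 33.05
ee_pos: [0.4637, 0.3219, 0.1495]
orientation: [180.0, 0.0, 58.7]
wrist_force: [0.1, -0.2, -0.2]
grip_width: 0.998
finger_force: 0.0
```

```bash
python3 -c "
from h import *
arms(.4625,.323,.06);arms(.4625,.323,.06,'top')"
```

```text
{'time': np.float64(33.05), 'orientation': array([180.  ,   0.  ,  58.73]), 'wrist_force': array([ 0.11, -0.23, -0.22]), 'wrist_torque': array([-0.06,  0.08,  0.02])} [0.4637 0.3219 0.1495]
side hub 65 [0.1629 0.1652 0.1663]
 slope [0.001 0.117 0.162]
   -140 24 -127.0 [0.1552 0.1571]
   100 5 112.3 [0.151  0.1534]
{'time': np.float64(33.1), 'orientation': array([180.  ,   0.  ,  58.65]), 'wrist_force': array([-0.07,  0.47, -0.47]), 'wrist_torque': array([-0.05,  0.08,  0.04])} [0.4637 0.3219 0.1495]
top hub 0 
   -20 8 -14.3 [0.1637 0.1677]
```

Request:
{"op": "carry_out", "data": {
  "angular": [
    [0, 0, -2],
    [0, 0, -2],
    [0, 0, -2],
    [0, 0, 0]
  ],
  "dp": [
    [0, 0, 0],
    [0, 0, 0],
    [0, 0, 0],
    [0, 0, 0]
  ],
  "gripper": [100, 100, 100, 100]
}}

```text
time: 33.55
ee_pos: [0.4637, 0.322, 0.1496]
orientation: [-180.0, 0.0, 64.7]
wrist_force: [-0.4, 0.7, 0.0]
grip_width: 1.006
finger_force: 0.0
```

```bash
python3 -c "
from h import *
arms(.4625,.323,.06);arms(.4625,.323,.06,'top')"
```

```text
{'time': np.float64(33.55), 'orientation': array([-180.  ,    0.  ,   64.66]), 'wrist_force': array([-0.37,  0.67,  0.01]), 'wrist_torque': array([-0.05,  0.11, -0.07])} [0.4637 0.322  0.1496]
side hub 67 [0.1536 0.1545 0.1554]
 slope [-0.003  0.051  0.153]
   -140 20 -124.4 [0.1471 0.1484]
   100 13 115.3 [0.1478 0.1487]
{'time': np.float64(33.6), 'orientation': array([-180.  ,    0.  ,   64.59]), 'wrist_force': array([ 0.92,  0.36, -0.22]), 'wrist_torque': array([ 0.  ,  0.11, -0.02])} [0.4637 0.322  0.1495]
top hub 1 [0.1538 0.1538 0.1538]
```

Dropped: hub top 154 mm, arms at 148 mm. I'll lift straight off, move clear, and verify both.

Request:
{"op": "carry_out", "data": {
  "angular": [
    [0, 0, 0],
    [0, 0, 0],
    [0, 0, 0],
    [0, 0, 0],
    [0, 0, 0],
    [0, 0, 0],
    [0, 0, 0],
    [0, 0, 0]
  ],
  "dp": [
    [0, 0, -0.03],
    [0, 0, -0.05],
    [0, 0, -0.02],
    [-0.04, -0.02, 0],
    [-0.04, -0.02, 0],
    [-0.04, -0.02, 0],
    [0, 0, 0],
    [0, 0, 0]
  ],
  "gripper": [100, 100, 100, 100, 100, 100, 100, 100]
}}

```text
time: 34.45
ee_pos: [0.3582, 0.2392, 0.2502]
orientation: [179.9, -0.1, 64.6]
wrist_force: [0.7, -0.1, 0.9]
grip_width: 1.002
finger_force: 0.0
```

```bash
python3 -c "
from h import *
arms(.4625,.323,.06,'top');arms(.4965,-.297,.075,'top');arms(.4965,-.297,.075);arms(.4625,.323,.06)"
```

```text
{'time': np.float64(34.45), 'orientation': array([ 1.7995e+02, -9.0000e-02,  6.4590e+01]), 'wrist_force': array([ 0.7 , -0.11,  0.92]), 'wrist_torque': array([-0.05,  0.05, -0.  ])} [0.3582 0.2392 0.2502]
top hub 102 [0.154  0.156  0.1582]
 slope [0.006 0.013 0.154]
   -20 24 -10.7 [0.1471 0.1506]
   100 29 111.0 [0.1472 0.1496]
{'time': np.float64(34.5), 'orientation': array([ 1.7994e+02, -1.0000e-01,  6.4610e+01]), 'wrist_force': array([ 0.36, -0.48, -0.25]), 'wrist_torque': array([-0.07,  0.1 , -0.04])} [0.3589 0.2398 0.2502]
top hub 133 [0.1549 0.1574 0.1592]
 slope [0.028 0.007 0.155]
   -120 27 -104.3 [0.1483 0.1514]
   -100 23 -96.0 [0.1471 0.1506]
   0 22 15.7 [0.1478 0.1499]
   20 23 23.9 [0.1478 0.1511]
   120 17 137.6 [0.149  0.1523]
   140 23 145.4 [0.1472 0.1488]
{'time': np.float64(34.55), 'orientation': array([ 1.7995e+02, -8.0000e-02,  6.4630e+01]), 'wrist_force': array([-0.09,  0.47,  0.28]), 'wrist_torque': array([-0.07,  0.06,  0.  ])} [0.3592 0.24   0.2501]
side hub 215 [0.154  0.1547 0.1553]
 slope [ 0.004 -0.013  0.154]
   -120 39 -104.2 [0.1483 0.149 ]
   -100 59 -95.1 [0.1476 0.1489]
   0 100 13.3 [0.1467 0.1481]
   20 27 23.5 [0.1476 0.1487]
   120 18 138.8 [0.148  0.1486]
   140 104 147.6 [0.1475 0.1487]
{'time': np.float64(34.6), 'orientation': array([ 1.7997e+02, -5.0000e-02,  6.4630e+01]), 'wrist_force': array([-0.14, -0.01,  0.02]), 'wrist_torque': array([-0.05,  0.04, -0.06])} [0.3592 0.24   0.2498]
side hub 64 [0.1538 0.1544 0.1549]
 slope [-0.003  0.016  0.153]
   -140 24 -125.1 [0.1464 0.1487]
   -40 9 -22.0 [0.1468 0.149 ]
   -20 24 -14.7 [0.1452 0.1483]
   100 14 115.4 [0.1474 0.1485]
```

Both are home and flat, and the robot is clear.

```bash
python3 -c "
from bench import arm
print(arm.job_done())"
```

```text
the job is handed in; nothing more can be done
None
```

Both carriers have dropped home and sit flat on their stands, and I handed the job in at about 34.6 s with the robot clear; no verdict came back, and I did not re-measure the brick, jar and tape roll.

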